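Stack and cover the loaded instrument trays

ROBOT

A 6-joint arm with a two-finger parallel gripper is mounted at the origin on a cart in front of the work surface, level with it; the furniture and walls round the work are solid. World frame = base frame: x ahead of the robot, y to its left, z up, the work surface at z = 0. Lengths are in m, angles in rad, forces in N, time in s.
With the tool pointing down it reaches from about 0.3 to 0.875 m from the base axis. Payload 4.2 kg.
Tool frame: the origin (TCP) lies midway between the tips of the shut fingers; the grasp point (between the pads) lies 19 mm behind it; z points along the fingers, y is the direction in which the jaws open and shut (so a half turn about z gives the same grasp; the last joint's range is limited). The gripper opens to 85 mm and grips with 20 to 120 N. Pads are 22 mm wide; open, the fingers measure 114 mm over their backs; the gripper's body (76 mm by 85 mm) begins 54 mm behind the grasp point. The pads swing forward as they close: fully open they stand 13 mm farther back than shut.
Start: joints at [-1.233, 0.32, 1.565, -0, 1.257, -0.02], TCP at [0.201, -0.539, 0.2] pointing down, gripper open.
Joint ranges: [-3.11, 3.11], [-0.84, 2.01], [0.21, 2.61], [-1.34, 4.49], [0.05, 2.63], [-2.56, 2.56]. Speed limits (rad/s): [2.57, 2.57, 3.14, 3.14, 3.14, 3.14].

INTERFACE

Orientations are given as a rotation vector (axis times angle).
In Python, from bench import manip gives the robot as it stands. The module is installed in compiled form; this text tells all that it offers.
- The arm moves only by the tool drive_tool, never from a script. Its argument "rows" is a list that holds one entry, the list of rows, each a list of 4 numbers: the shift along the world's x, y, z in m, then the turn about the world's z in rad. A call has 1 to 12 rows; each row is the pose to reach, as a shift and turn from the pose commanded when the call began; what a row does not reach only later rows make up. A row lasts 1/8 s, in which the tool goes at most 62.5 mm and 10.7 degrees, less where a joint would pass 70% of its speed; a pose out of reach is approached as far as the arm can. A call with a gripper value outside its range is refused whole. "gripper" is the closure, from -1 (fully open) to 1 (shut), so that 0 is half open, set as the call begins (left out, the last holds). The fingers move at their own pace and stop on an object; "force" is the grip in N (left out, the last holds). Time passes only in rows, so rows that repeat a pose let the fingers close. It gives the time, the measured TCP pose, the force and the opening at its end, in the units of the state.
- manip.get_state(): the state, without advancing time (a new reading comes with each control period).
- manip.camera(name): name is "scene" or "top" or "wrist"; returns a dict with "img" (384x512x3 uint8, blue, green, red), "vfov" (degrees; the focal length in pixels is half the picture's height over the tangent of half this angle, whatever the lens; pixels are square), "cx", "cy" (the principal point, pixels), "world_to_cam" (4x4, takes a point from world to camera coordinates). Camera axes: x right, y down, z forward; pixel columns grow to the right and rows downward; lengths in m; the calibration is good to about 2 mm. A picture is of the moment at which its call begins. There is no depth.
- manip.hand_in(): hands the job in, once; it reports no verdict.
The state is a dict: "t": time; "qpos": joint angles; "qvel": joint speeds; "tau": joint torques, N m; "position": TCP position; "eef_rot": TCP orientation; "wrist_force": force on the tool from outside, world axes, zero at the start; "moment": the same for the moment, N m; "width": finger opening in m.
Only numpy, scipy, OpenCV 4.12 (cv2) and the standard library are available. Lean on these libraries where they do the work, as an engineer would, in place of code of your own. Each camera call takes 0.05 s, during which the arm holds its last target. There are 200 camera calls.

TASK

Get the stack-nest instrument trays ready for the steriliser: stack all the loose trays on the tray that is screwed to the bench, each turned half a turn relative to the one beneath it so that it rests on the ledges instead of nesting, and lay every pair of steel forceps in a tray, no more than one pair to a tray. Take the steel cover sheet from its cradle by sliding it out until about a third of it overhangs the open end and pinching it there by its two long edges, then lay it squarely on the top tray. There are two or three loose trays and two or three pairs of forceps; leave the other things on the bench where they are.

Things in the scene. Friction and masses are not known exactly. Their poses are not given: they have to be found in the camera images.
- bottom_tray: grey stack-nest tray fixed to the bench, z = 0; shape, origin and axes as tray_a. All trays: lugs (12 mm along x, underside at z = 1, out to y = +/-29) on the foot at x = +60 and -34, both sides. Rims of the long walls: shallow notches 22 mm long, ledge at z = 45, centred at x = -60 and +34; open slots 22 mm long down to z = 27 centred at x = +60 and -34
- tray_a: loose grey open tray, 164 x 62 x 50 mm high, 0.15 kg. Origin: centre of underside; x along its length towards the end with a small label holder (3 mm proud); z up. Foot 150 x 44 mm outside, 146 x 38 inside, z = 0 to 24, floor 3 mm; collar 164 x 62 outside, 156 x 50 inside, z = 24 to 50 (rim). Grip across the 62 mm between x = -23 and +23, where the collar walls are whole. May be absent
- tray_b: loose tray, shape, origin and axes as tray_a; may be absent. Put on a tray that faces the opposite way, its lugs rest in the shallow notches and it stands 44 mm above that tray, with 3 mm of play on every side; on a tray facing the same way the lugs drop into the slots and it nests at 26 mm
- tray_c: loose tray, shape, origin and axes as tray_a; may be absent. At the start the loose trays stand apart on the bench, roughly crosswise to the bottom tray, their x axes to the left or to the right
- forceps_a: pair of steel forceps lying flat, 132 mm long, 13 mm wide, 8 mm high, 30 g, one rigid piece. Origin: centre of the underside; its long axis is y. Grip it across its 13 mm width near the middle. May be absent
- forceps_b: as forceps_a. Lengthwise it fits a tray with room to spare; the collar (50 mm inside) is narrow for open fingers, so let go with a small opening, or just above the rim
- forceps_c: as forceps_a
- cradle: grey cradle fixed to the bench, 174 x 88 x 44 mm. Origin: centre of underside; x along its length, open end at -x (x = -84). Sheet lies on the floor at z = 35 between rails (inner y = +/-37, top z = 44). A finger channel 44 mm wide, bottom at z = 22, runs through floor and back: closed fingertips let down behind the sheet's rear edge (x = +82) can push it towards -x
- cover: flat steel cover sheet, 164 x 70 x 5 mm, 0.12 kg. Origin: centre of the underside; long axis x, z up. At the start it lies in the cradle, its centre over the cradle's and its axes parallel to the cradle's; it tips out if it is pushed out by more than half (82 mm)
- bung_x: rubber bung, 24 mm across, 22 mm high, behind the middle of the bench; a bystander to leave alone. Origin: centre of the underside
- petri_x: petri dish, 60 mm across, 15 mm high; a bystander to leave alone. Origin: centre of the underside

How it is judged:
By the outcome, as a careful person would: the job done as asked, in the order asked, and still so for the second after the job is handed in, with the robot touching nothing.
Of tray_a, tray_b, tray_c only 2 to 3 are there at a start; the rules pass over those that are not, and their reading is None.
Of forceps_a, forceps_b, forceps_c only 2 to 3 are there at a start; the rules pass over those that are not, and their reading is None.
At some moment in a run one of tray_a, tray_b, tray_c, forceps_a, forceps_b, forceps_c may be knocked a few centimetres aside while the robot is not near it.
Once in a run the grip may slacken for a moment while it holds something.
It also fails if it takes over 210 s, if anything falls off the work surface, if the arm or the gripper's body presses on something with over 40 N, if the wrist force passes 120 N, or if a joint passes its speed limit or range.

## Working session

There is one attempt and no reset: what is moved stays moved. The work goes in short steps, Python scripts to look and compute and a tool call to move; the robot and the scene stay as the last step left them, time stands still between calls to the robot, and variables do not carry over. Pictures are saved under pics/ and viewed, about 12 in all and at most 16, crops included, and the job is handed in when it is done.

Besides the shell and the picture viewer there is one more tool, called after "Emit:" in YAML: its name, and indented under it one key for each argument. drive_tool: Moves the arm, as the interface text tells. Its arguments: {"type":"object","properties":{"rows":{"type":"array","items":{"type":"array","items":{"type":"array","items":{"type":"number"}}}},"gripper":{"type":"number"},"force":{"type":"number"}},"required":["rows"]}

```bash
mkdir -p pics; cat > h.py <<'E'
from bench import manip
import numpy as np, cv2
def shot(name,fn=None,crop=None,scale=1):
    c=manip.camera(name)
    im=c["img"].copy()
    np.savez('last_%s.npz'%name,img=im,M=c["world_to_cam"],v=c["vfov"],cx=c["cx"],cy=c["cy"])
    if fn:
        if crop: x0,y0,x1,y1=crop; im=im[y0:y1,x0:x1]
        if scale!=1: im=cv2.resize(im,None,fx=scale,fy=scale,interpolation=cv2.INTER_CUBIC)
        cv2.imwrite('pics/'+fn,im)
    return c
def load(name):
    d=np.load('last_%s.npz'%name); return dict(img=d['img'],world_to_cam=d['M'],vfov=float(d['v']),cx=float(d['cx']),cy=float(d['cy']))
def px2w(c,u,v,z):
    f=c["img"].shape[0]/2/np.tan(np.radians(c["vfov"])/2)
    M=np.array(c["world_to_cam"]);R=M[:3,:3];t=M[:3,3]
    o=-R.T@t; d=R.T@np.array([(u-c["cx"])/f,(v-c["cy"])/f,1])
    return o+d*(z-o[2])/d[2]
def w2px(c,p):
    f=c["img"].shape[0]/2/np.tan(np.radians(c["vfov"])/2)
    M=np.array(c["world_to_cam"]);q=M[:3,:3]@np.array(p)+M[:3,3]
    return np.array([c["cx"]+f*q[0]/q[2],c["cy"]+f*q[1]/q[2]])
E
python3 - <<'E'
from h import *
for n in("top","scene"):
    c=shot(n,n+'0.png',scale=1.5);M=np.array(c["world_to_cam"])
    print(n,c["vfov"],c["cx"],c["cy"],(-M[:3,:3].T@M[:3,3]).round(3),M.round(3).tolist())
s=manip.get_state();print({k:np.round(v,3).tolist() for k,v in s.items()})
E
```

```text
top 56.418828191067355 255.7546492689052 194.4308017376131 [0.358 0.012 1.084] [[-0.01, -1.0, 0.008, 0.007], [-0.991, 0.009, -0.136, 0.502], [0.136, -0.009, -0.991, 1.025], [0.0, 0.0, 0.0, 1.0]]
scene 53.8343012152003 261.70970003195714 196.55070116952606 [-0.19   0.552  0.656] [[-0.624, -0.781, -0.024, 0.328], [-0.416, 0.358, -0.836, 0.272], [0.661, -0.512, -0.548, 0.768], [0.0, 0.0, 0.0, 1.0]]
{'t': 0.1, 'qpos': [-1.233, 0.32, 1.565, 0.0, 1.257, -0.02], 'qvel': [-0.0, -0.001, -0.002, -0.0, 0.001, -0.002], 'tau': [-0.0, -41.641, -23.471, 0.0, 0.005, 0.0], 'position': [0.201, -0.538, 0.2], 'eef_rot': [-3.09, -0.559, 0.0], 'wrist_force': [-0.501, -0.381, -0.386], 'moment': [-0.014, -0.006, -0.067], 'width': 0.086}
```

View pics/top0.png

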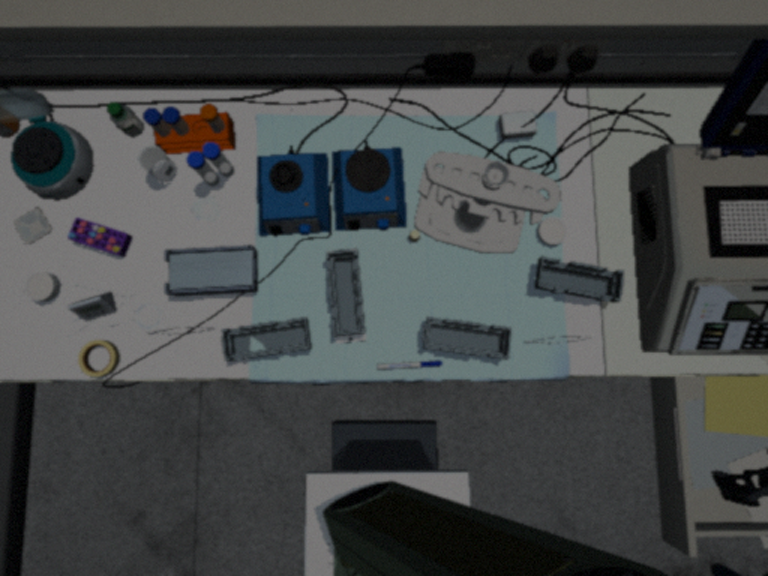

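View pics/scene0.png

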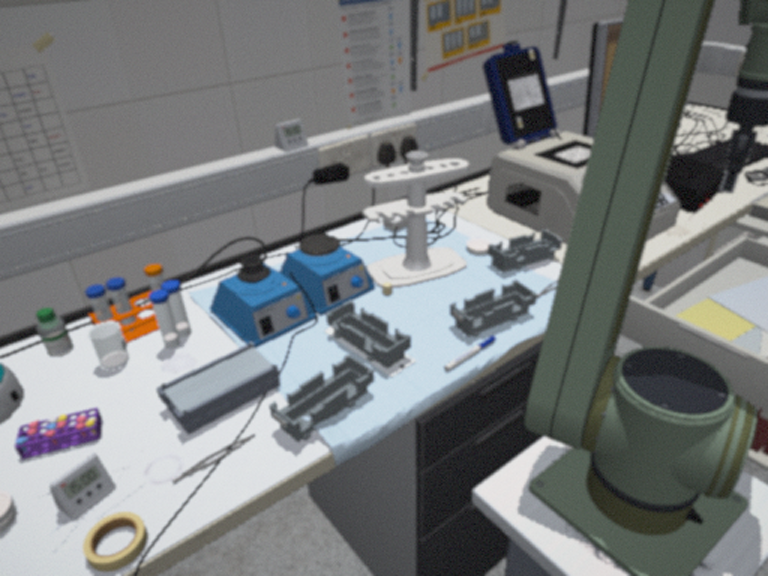

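The top view shows the bottom tray at (345,297), loose trays at (267,341), (464,338) and (578,280), the cradle and cover at (211,271), and forceps near (180,328) and (557,338). I'll look closer to get the poses.

```bash
python3 - <<'E'
from h import *
c=load("top")
ims=[c["img"].astype(float)]+[manip.camera("top")["img"].astype(float) for _ in range(5)]
im=np.mean(ims,0)
im=np.clip(255*(im/255)**0.6*1.1,0,255).astype(np.uint8)
for n,(x0,y0,x1,y1) in dict(L=(95,140,255,255),R=(255,140,415,255)).items():
    k=cv2.resize(im[y0:y1,x0:x1],None,fx=5,fy=5,interpolation=cv2.INTER_CUBIC)
    for x in range(x0+5-x0%5,x1,10): cv2.putText(k,str(x),((x-x0)*5,8),0,.3,(0,0,255),1)
    for y in range(y0,y1,10): cv2.putText(k,str(y),(0,(y-y0)*5+4),0,.3,(0,0,255),1)
    cv2.imwrite(f'pics/top{n}.png',k)
E
```

```text
(no output)
```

View pics/topL.png

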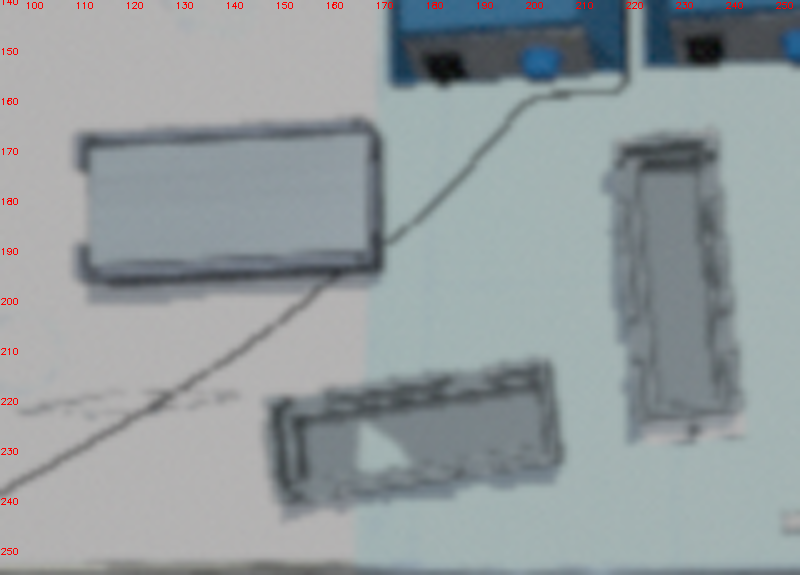

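View pics/topR.png

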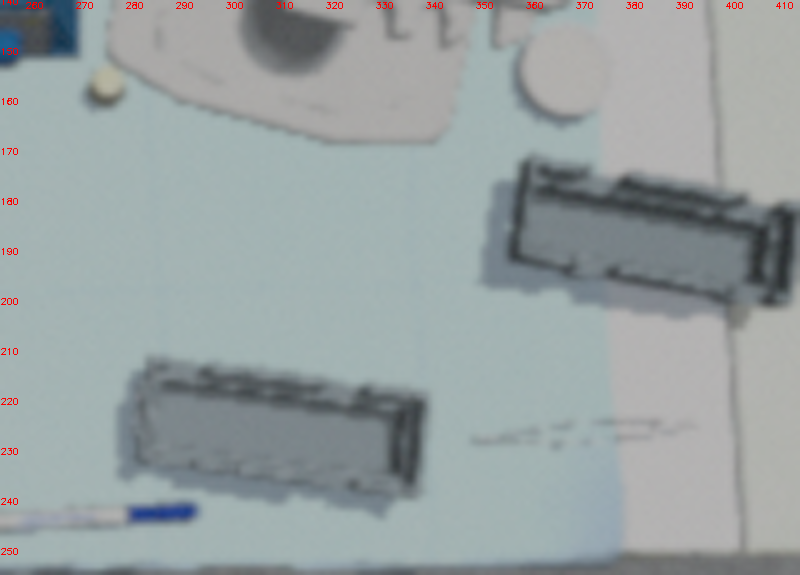

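```bash
python3 - <<'E'
from h import *
c=load("top")
Q=dict(A_left=[(149,220),(204.6,212),(207,233),(153,241.6),.05],bot=[(218,168.4),(238,167),(243,222),(221,224),.05],B_right=[(284,211.6),(340.6,219),(338,238.4),(282,232.4),.05],C_far=[(360,171),(414,181),(412,201),(356.6,192.4),.05],cradle=[(111.4,167),(169,164.4),(171.4,194),(112,196),.044])
for n,q in Q.items():
    p=np.array([px2w(c,*a,q[4])[:2] for a in q[:4]]);m=p.mean(0)
    e=[np.linalg.norm(p[i]-p[i-3]) for i in range(4)]
    d=p[1]+p[2]-p[0]-p[3] if n!='bot' else p[0]+p[1]-p[2]-p[3]
    print(n,m.round(4),'sides TR,RB,BL,LT',np.round(e,3),'dir deg',np.degrees(np.arctan2(d[1],d[0])).round(1),'r',np.hypot(*m).round(3))
for n,a,b in(("FL",(98,222),(142.5,218)),("FR",(347,228),(393,225))):
    p=px2w(c,*a,.005);q=px2w(c,*b,.005);d=q-p;print(n,((p+q)/2).round(4),np.linalg.norm(d).round(3),np.degrees(np.arctan2(d[1],d[0])).round(1))
for n,a,z in(("bung",(276,157),.02),("petri",(368,155),.015),("towerbase",(330,168),0),("box",(205,156),0)):print(n,px2w(c,*a,z).round(3))
E
```

```text
A_left [0.4082 0.226 ] sides TR,RB,BL,LT [0.161 0.061 0.156 0.063] dir deg -81.9 r 0.467
bot [0.4984 0.0779] sides TR,RB,BL,LT [0.059 0.163 0.064 0.164] dir deg 4.1 r 0.504
B_right [ 0.4083 -0.1561] sides TR,RB,BL,LT [0.165 0.056 0.162 0.06 ] dir deg -97.3 r 0.437
C_far [ 0.5204 -0.3783] sides TR,RB,BL,LT [0.161 0.06  0.163 0.065] dir deg -100.3 r 0.643
cradle [0.5454 0.34  ] sides TR,RB,BL,LT [0.17  0.089 0.173 0.087] dir deg -88.2 r 0.643
FL [0.4318 0.4103 0.005 ] 0.133 -85.4
FR [ 0.4053 -0.3409  0.005 ] 0.14 -86.8
bung [ 0.618 -0.06   0.02 ]
petri [ 0.624 -0.343  0.015]
towerbase [ 0.587 -0.228  0.   ]
box [0.628 0.159 0.   ]
```

Emit:
drive_tool:
  rows:
    - [[0.0,0.0,0.06,0.1],[0.03,0.03,0.1,0.25],[0.06,0.06,0.13,0.4],[0.1,0.1,0.16,0.55],[0.14,0.14,0.18,0.7],[0.17,0.17,0.18,0.85],[0.2,0.2,0.18,1.0],[0.23,0.22,0.18,1.08],[0.25,0.23,0.18,1.08],[0.25,0.23,0.18,1.08]]
  gripper: -1

```text
t: 1.6
position: [0.4522, -0.3083, 0.3799]
eef_rot: [-2.363, -2.069, 0.001]
wrist_force: [0.0, -0.5, 0.2]
width: 0.0854
```

```bash
cat >> h.py <<'E'
def enh(im): return np.clip(255*(im/255.)**0.6*1.1,0,255).astype(np.uint8)
def wshot(fn,scale=1.5,name="wrist"):
    c=shot(name); im=c["img"].astype(float)
    im=(im+sum(manip.camera(name)["img"].astype(float) for _ in range(2)))/3
    k=cv2.resize(enh(im),None,fx=scale,fy=scale,interpolation=cv2.INTER_CUBIC)
    cv2.imwrite('pics/'+fn,k); return c
def st():
    s=manip.get_state(); r=s["eef_rot"]; R=cv2.Rodrigues(np.array(r,float))[0]
    print('t',round(float(s["t"]),2),'pos',np.round(s["position"],4),'jaw',np.degrees(np.arctan2(R[1,1],R[0,1])).round(2),'F',np.round(s["wrist_force"],1),'w',round(float(s["width"]),4),'q',np.round(s["qpos"],2))
E
python3 - <<'E'
from h import *
c=wshot('w1.png');st();M=np.array(c["world_to_cam"]);print(c["vfov"],(-M[:3,:3].T@M[:3,3]).round(3),M[:3,:3].round(2).tolist())
E
```

```text
t 1.75 pos [ 0.4507 -0.3093  0.3804] jaw -7.72 F [-0.5  0.3  0.8] w 0.0859 q [-0.62  0.22  1.26 -0.    1.66 -0.49]
64.53978227054253 [ 0.462 -0.23   0.553] [[0.99, -0.13, -0.0], [-0.13, -0.94, 0.31], [-0.04, -0.31, -0.95]]
```

View pics/w1.png

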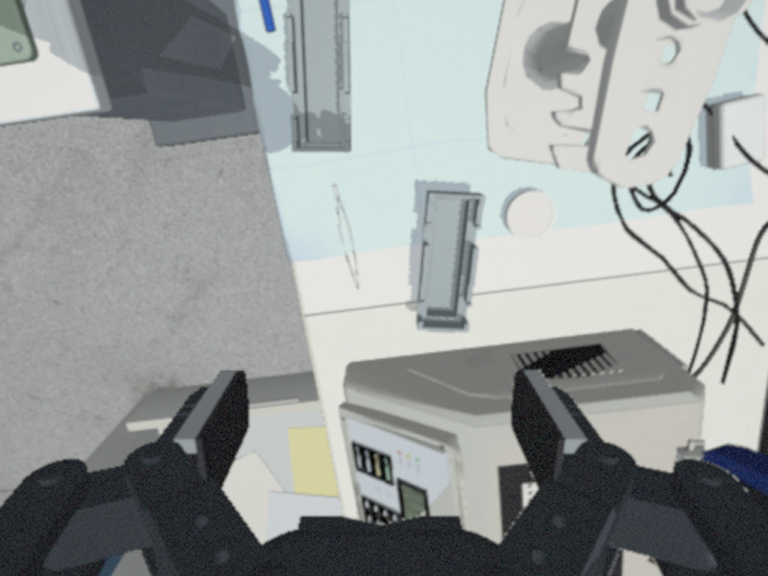

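The wrist view shows tray C at (448,255), the right-hand forceps at (345,235) and part of tray B at (318,75). I'll enlarge it to see which way the trays face.

```bash
python3 - <<'E'
from h import *
c=load("wrist");im=c["img"]
a=cv2.resize(im[0:110,180:250],None,fx=5,fy=5,interpolation=cv2.INTER_CUBIC)
b=cv2.resize(im[115:225,260:340],None,fx=5,fy=5,interpolation=cv2.INTER_CUBIC)
cv2.imwrite('pics/w1c.png',np.hstack([a,b]))
E
```

```text
(no output)
```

View pics/w1c.png

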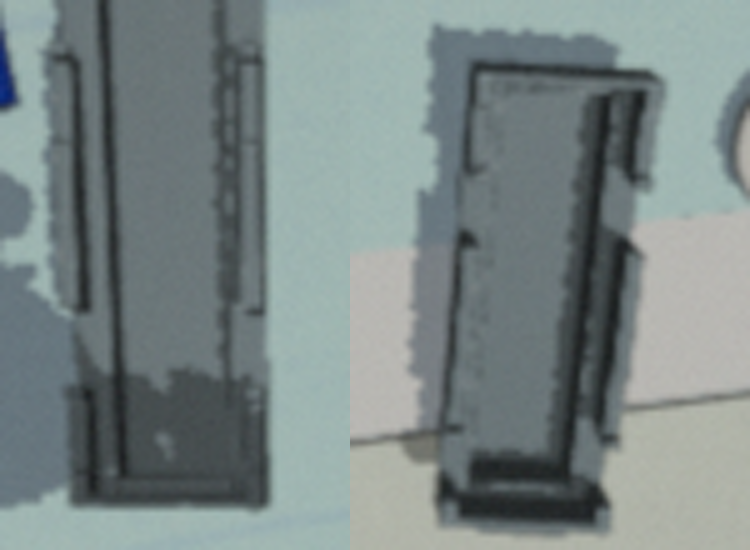

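C's open slots place its +x end towards -y (about -100°). B's slot near its -y end places its +x towards +y (about 82.7°). Next I'll view the bottom tray and tray A.

Emit:
drive_tool:
  rows:
    - [[0,0.04,0,0],[0,0.1,0,0],[0,0.15,0,0],[0,0.2,0,0],[0,0.25,0,0],[0,0.3,0,0],[0,0.35,0,0],[0,0.4,0,0],[0,0.45,0,0],[0,0.49,0,0],[0,0.51,0,0],[0,0.51,0,0]]

```text
t: 3.25
position: [0.4514, 0.2013, 0.3803]
eef_rot: [2.363, 2.069, -0.001]
wrist_force: [0.6, -0.5, -0.1]
width: 0.0854
```

```bash
python3 - <<'E'
from h import *
c=shot("wrist");st();im=c["img"]
for n,p in(("A",(.408,.226,.05)),("bot",(.498,.078,.05)),("FL",(.432,.41,0)),("B",(.408,-.156,.05))): print(n,w2px(c,p).round())
cv2.imwrite('pics/w2.png',cv2.resize(im[:270,:400],None,fx=2,fy=2,interpolation=cv2.INTER_CUBIC))
E
```

```text
t 3.3 pos [0.4514 0.2005 0.3804] jaw -7.65 F [ 1.2 -0.6 -0.3] w 0.0852 q [ 0.4   0.13  1.38 -0.    1.64  0.53]
A [225. 128.]
bot [289. 205.]
FL [224.   7.]
B [256. 317.]
```

View pics/w2.png

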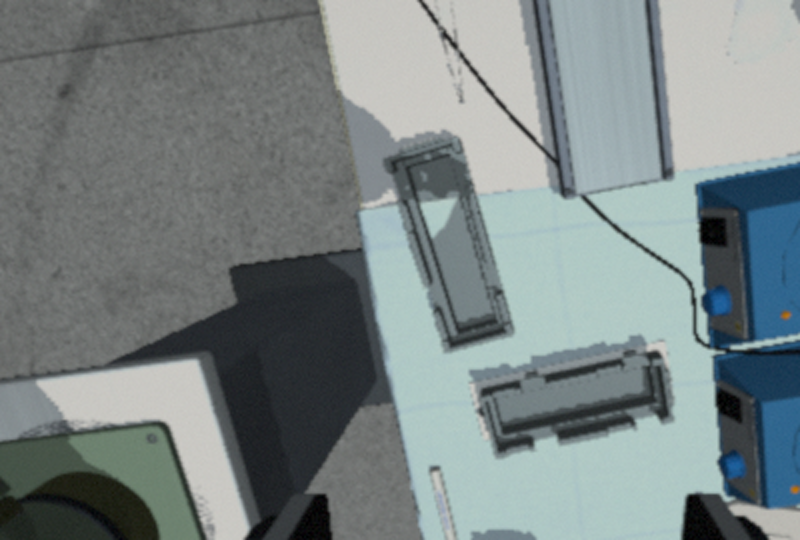

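The bottom tray is at (575,398) and tray A at (450,245). Zooming in on both for their direction.

```bash
python3 - <<'E'
from h import *
c=load("wrist");im=c["img"]
a=cv2.resize(im[165:235,230:345],None,fx=6,fy=6,interpolation=cv2.INTER_CUBIC)
b=cv2.resize(im[60:180,185:265],None,fx=4.5,fy=4.5,interpolation=cv2.INTER_CUBIC)
b=cv2.rotate(b,cv2.ROTATE_90_CLOCKWISE)[:, :690]
a=a[:,:690]; b=np.pad(b,((0,0),(0,690-b.shape[1]),(0,0)))
cv2.imwrite('pics/w2c.png',np.vstack([a,b])[:800])
E
```

```text
(no output)
```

View pics/w2c.png

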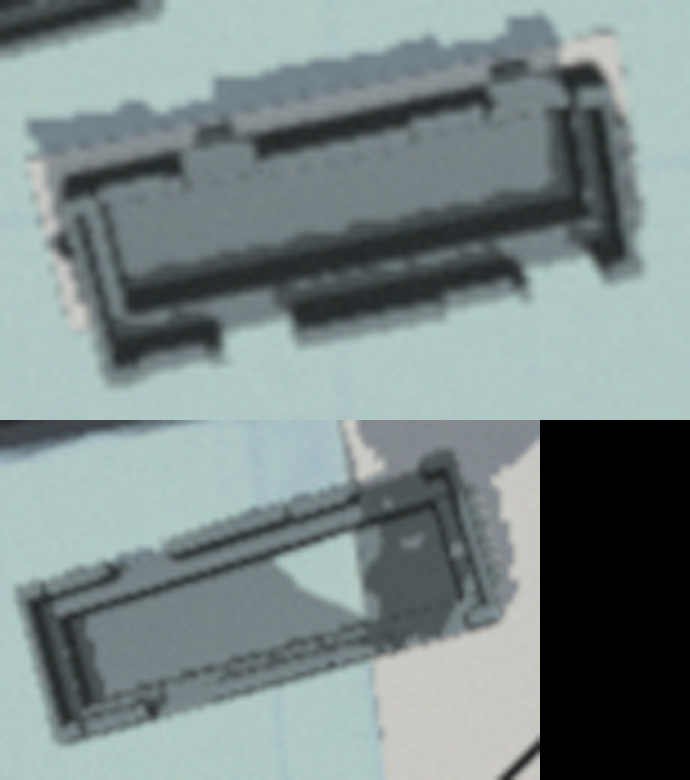

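The slots show the bottom tray facing 4.1° (+x away from the robot) and A facing 98.1°. Now I'll hover over the left-hand forceps, and write an edge-based fitter for the tray poses.

Emit:
drive_tool:
  rows:
    - [[0,0.05,-0.03,0.05],[-0.01,0.1,-0.07,0.12],[-0.019,0.15,-0.11,0.2],[-0.019,0.19,-0.15,0.214],[-0.019,0.21,-0.18,0.214],[-0.019,0.21,-0.2,0.214],[-0.019,0.21,-0.2,0.214],[-0.019,0.21,-0.2,0.214]]

```text
t: 4.3
position: [0.4335, 0.4107, 0.1818]
eef_rot: [2.131, 2.307, 0.003]
wrist_force: [0.4, 0.5, 0.5]
width: 0.0854
```

```bash
cat >> h.py <<'E'
from scipy.optimize import minimize
def _seg(a,b,n=None):
    a,b=np.array(a,float),np.array(b,float); n=max(2,int(np.linalg.norm(b-a)/2)); return a+(b-a)*np.linspace(0,1,n)[:,None]
def tray_model():
    P=[]
    def rect(hx,hy,z):
        for a,b in(((-hx,-hy),(hx,-hy)),((-hx,hy),(hx,hy)),((-hx,-hy),(-hx,hy)),((hx,-hy),(hx,hy))): P.append(_seg((*a,z),(*b,z)))
    rect(75-2,19,24); rect(73,19,3)
    for hy in(31,25):
        hx=82 if hy==31 else 78
        for s in(1,-1):
            e=[-hx,-71,-49,-45,-23,23,45,49,71,hx]
            zs=[50,45,50,27,50,45,50,27,50]
            for i in range(9): P.append(_seg((e[i],s*hy,zs[i]),(e[i+1],s*hy,zs[i])))
            P.append(_seg((s*hx,-hy,50),(s*hx,hy,50)))
            for x in(-45,-23,49,71): P.append(_seg((x,s*hy,27),(x,s*hy,50)))
    return np.vstack(P)/1000
def sheet_model():
    hx,hy=82,35
    return np.vstack([_seg((-hx,s*hy,5),(hx,s*hy,5)) for s in(1,-1)]+[_seg((s*hx,-hy,5),(s*hx,hy,5)) for s in(1,-1)])/1000
def proj(c,P):
    f=c["img"].shape[0]/2/np.tan(np.radians(c["vfov"])/2);M=np.array(c["world_to_cam"])
    q=P@M[:3,:3].T+M[:3,3]; return np.stack([c["cx"]+f*q[:,0]/q[:,2],c["cy"]+f*q[:,1]/q[:,2]],1)
def place(P,x,y,yaw,z): 
    a=np.radians(yaw);R=np.array([[np.cos(a),-np.sin(a),0],[np.sin(a),np.cos(a),0],[0,0,1]]);return P@R.T+np.array([x,y,z])
def fit(c,x,y,yaw,z=0,P=None,rng=.008,draw=None):
    P=tray_model() if P is None else P
    g=cv2.cvtColor(c["img"],cv2.COLOR_BGR2GRAY).astype(np.float32);g=np.log(g+10)
    gx=cv2.Sobel(g,cv2.CV_32F,1,0);gy=cv2.Sobel(g,cv2.CV_32F,0,1);G=np.minimum(np.hypot(gx,gy),1.0)
    def run(p0,sig,steps):
        Gs=cv2.GaussianBlur(G,(0,0),sig)
        def f(p):
            uv=proj(c,place(P,p[0],p[1],p[2],z)).astype(np.float32)
            return -cv2.remap(Gs,uv[:,:1],uv[:,1:],cv2.INTER_LINEAR).mean()
        if steps: 
            c_=[(p0[0]+a,p0[1]+b,p0[2]+w) for a in np.linspace(-rng,rng,9) for b in np.linspace(-rng,rng,9) for w in(-4,-2,0,2,4)]
            p0=min(c_,key=f)
        s=np.array([[0,0,0],[.002,0,0],[0,.002,0],[0,0,1.]])
        r=minimize(f,p0,method='Nelder-Mead',options=dict(initial_simplex=np.array(p0)+s)); return r.x,r.fun
    p,_=run((x,y,yaw),2,1); p,s=run(p,1,0); return p,-s
E
python3 - <<'E'
from h import *
t=load("top");w=load("wrist")
for n,g in(("A",(.408,.226,98.1)),("bot",(.4984,.0779,4.1)),("B",(.408,-.156,82.7)),("C",(.52,-.378,-100.3))):
    for k,c in(("top",t),("wr",w)):
        if k=="wr" and n in"BC":continue
        p,s=fit(c,*g);pf,sf=fit(c,g[0],g[1],g[2]+180);print(n,k,p.round(4),'%.3f'%s,'flipped %.3f'%sf)
c=wshot('w3.png');st()
print(w2px(c,(.432,.41,.005))*1.5)
E
```

```text
A top [ 0.4057  0.2292 98.2136] 0.783 flipped 0.773
A wr [ 0.4085  0.2316 97.859 ] 0.750 flipped 0.767
bot top [0.4939 0.0823 3.8129] 0.722 flipped 0.717
bot wr [0.496  0.084  5.0913] 0.844 flipped 0.822
B top [ 0.404  -0.1539 83.1424] 0.716 flipped 0.713
C top [   0.5192   -0.379  -100.2192] 0.896 flipped 0.890
t 4.45 pos [0.4332 0.4112 0.1819] jaw 4.59 F [ 0.4 -0.6 -0.7] w 0.0855 q [ 0.74  0.36  1.54 -0.    1.23  0.66]
[378.41956841 241.76368853]
```

View pics/w3.png

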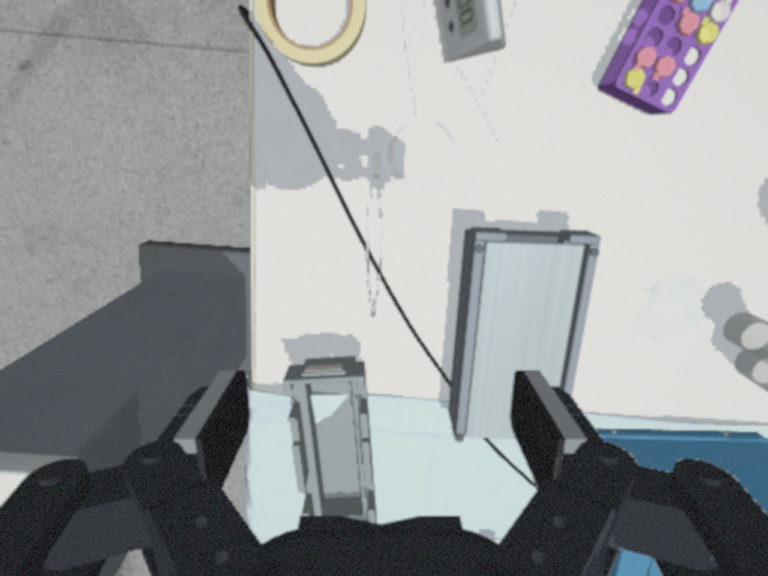

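The forceps run from (376,182) to (374,316). A's label holder is at its +y end, which confirms its direction. The cradle's back stubs, with the channel gap, are at its +y end, so the open end faces -y.

```bash
python3 - <<'E'
from h import *
c=load("wrist")
a=px2w(c,376/1.5,182/1.5,.004);b=px2w(c,374/1.5,316/1.5,.004);print(a,b,np.linalg.norm(a-b),(a+b)/2,np.degrees(np.arctan2(*(a-b)[[1,0]])))
# enhanced crop for end positions
k=c["img"][105:225,215:285];g=cv2.createCLAHE(4,(2,2)).apply(cv2.cvtColor(k,cv2.COLOR_BGR2GRAY))
np.set_printoptions(linewidth=250)
d=cv2.morphologyEx(c["img"][:,:,1],cv2.MORPH_BLACKHAT,np.ones((1,9),np.uint8))[105:225,235:262]
for r in range(0,120,3): print(105+r,d[r:r+3].max(0))
E
```

```text
[0.42660074 0.45559708 0.004     ] [0.43326467 0.34676121 0.004     ] 0.10903969342825261 [0.4299327  0.40117914 0.004     ] 93.50379975338042
105 [ 1  2  2  3  2  0  0  0  0  0  0  1  4  6 12 10 12 16 10  4  0  0  2  5 14 16 13]
108 [ 3  3  4  2  2  0  0  0  0  0  0  1  4  5 12 11 13 19 13  6  0  0  0  2  8 10 10]
111 [ 3  3  3  3  2  2  3  2  0  0  0  0  1  1  6 10 14  7  0  1  2  1  1  0  5  5  7]
114 [ 4  2  2  3  4  3  4  1  0  3  1  3  1  2 19 16 15 21  9  3  1  3  2  0  0  3  6]
117 [ 0 13 14 11  0  0  0  0  0  0  1  1  0  3 21 20 23 25  9  1  2  2  1  1  0  0  0]
120 [ 0  0  1  2  1  2  3  4  2  0  0  0  1  4  5  8  2  5  4  3  3  2  0  0  0 13 20]
123 [ 1  2  0  1  2  1  1  2  0  0  0  7 21  1  5 13 25 33 23 18 11  0  0  0  1  1  0]
126 [ 2  2  1  3  2  1  3  3  0  0  2 25 32 10  0  3 27 46 27  7  2  0  0  2  1  1  2]
129 [ 2  2  2  2  3  3  3  2  3  1  0  4 30 22  1  2 24 53 44 15  0  1  0  2  1  4  3]
132 [ 1  1  3  3  2  1  2  2  2  2  2  0  6  5  1  2 15 19 16  8  3  1  3  1  2  3  3]
135 [ 1  0  1  5  1  1  1  1  2  7  7  1  2  1  1  2  3 10 12 14  7  2  3  0  2  0  2]

[... 2227 characters left out ...]
98 [  3   1   2   0   2   1   2   1   0   4  23  39  21  28  46  27   9   0   0   1   2   1   1   1  10  55 129]
201 [ 3  4  2  4  2  3  2  2  1  0 18 21 18 42 51 30  9  3  1  2  2  1  1  2  0  1  8]
204 [ 1  2  3  1  2  1  3  2  3  0  1  5 32 37 37 24  5  2  3  2  3  0  2  1  1  2  1]
207 [ 3  1  2  1  2  1  2  1  2  1  1  7 40 68 72 35  5  1  0  2  2  3  2  3  3  2  1]
210 [ 2  2  2  2  0  4  3  1  3  0  2  4 35 62 57 24  3  1  2  0  2  3  1  3  2  0  4]
213 [3 2 1 2 2 1 2 3 0 2 1 1 2 3 2 1 1 1 1 1 2 2 3 2 2 2 3]
216 [1 1 3 2 4 2 2 2 3 3 3 4 4 3 3 2 3 3 1 2 2 1 1 4 2 2 1]
219 [3 3 2 1 1 2 1 1 5 3 3 4 3 2 4 1 3 4 2 3 1 2 2 3 2 3 2]
222 [6 0 0 1 0 2 3 1 2 1 2 3 2 1 1 3 2 2 3 3 4 2 2 1 4 3 3]
```

```bash
python3 - <<'E'
from h import *
c=load("wrist")
b=px2w(c,248.5,212.3,.004);m=px2w(c,248.6,141,.004);d=(m-b)/np.linalg.norm(m-b)
print(b,m,np.degrees(np.arctan2(d[1],d[0])),'centre',b+d*.066, 'top end px',w2px(c,b+d*.132))
print([ (v,px2w(c,248.6,v,.004)[:2].round(4)) for v in (100,105,112)])
E
```

```text
[0.43239325 0.34449242 0.004     ] [0.42592013 0.43318495 0.004     ] 94.17426453191976 centre [0.42758909 0.41031734 0.004     ] top end px [248.65431948 102.27021058]
[(100, array([0.4225, 0.4786])), (105, array([0.4229, 0.4732])), (112, array([0.4235, 0.4657]))]
```

Emit:
drive_tool:
  rows:
    - [[-0.006,-0.001,-0.05,-0.005],[-0.006,-0.001,-0.1,-0.005],[-0.006,-0.001,-0.14,-0.005],[-0.006,-0.001,-0.165,-0.005],[-0.006,-0.001,-0.175,-0.005],[-0.006,-0.001,-0.178,-0.005],[-0.006,-0.001,-0.178,-0.005]]
  gripper: -0.2

```text
t: 5.32
position: [0.4271, 0.411, 0.0036]
eef_rot: [2.135, 2.304, 0.003]
wrist_force: [0.7, -0.3, 0.3]
width: 0.0512
```

Emit:
drive_tool:
  rows:
    - [[0,0,0,0],[0,0,0,0],[0,0,0,0],[0,0,0,0],[0,0,0,0],[0,0,0,0]]
  gripper: 1
  force: 40

```text
t: 6.08
position: [0.4263, 0.4104, 0.0024]
eef_rot: [2.135, 2.304, -0.0]
wrist_force: [-0.8, 0.2, 0.1]
width: 0.0002
```

Emit:
drive_tool:
  rows:
    - [[0,0,0.03,0],[0,0,0.08,0],[0,0,0.13,0],[0,0,0.18,0],[0,0,0.18,0]]

```text
t: 6.7
position: [0.4283, 0.4122, 0.1873]
eef_rot: [2.135, 2.304, 0.016]
wrist_force: [-0.0, 0.3, 0.2]
width: -0.0003
```

The grip closed to 0, so it missed. Looking again.

```bash
python3 - <<'E'
from h import *
c=shot("wrist");st()
k=cv2.resize(c["img"][50:260,180:320],None,fx=3.5,fy=3.5,interpolation=cv2.INTER_CUBIC)
o=shot("top")["img"][195:255,90:190]
o2=cv2.resize(o,None,fx=3,fy=3,interpolation=cv2.INTER_CUBIC)
o2=enh(o2)
H=max(k.shape[0],o2.shape[0]);cv2.imwrite('pics/w4.png',np.hstack([np.pad(i,((0,H-i.shape[0]),(0,0),(0,0))) for i in(k,o2)])[:600,:800])
E
```

```text
t 6.75 pos [0.4271 0.4111 0.1845] jaw 4.35 F [ 0.1  0.1 -1.2] w 0.0001 q [ 0.75  0.36  1.55 -0.    1.23  0.67]
```

View pics/w4.png

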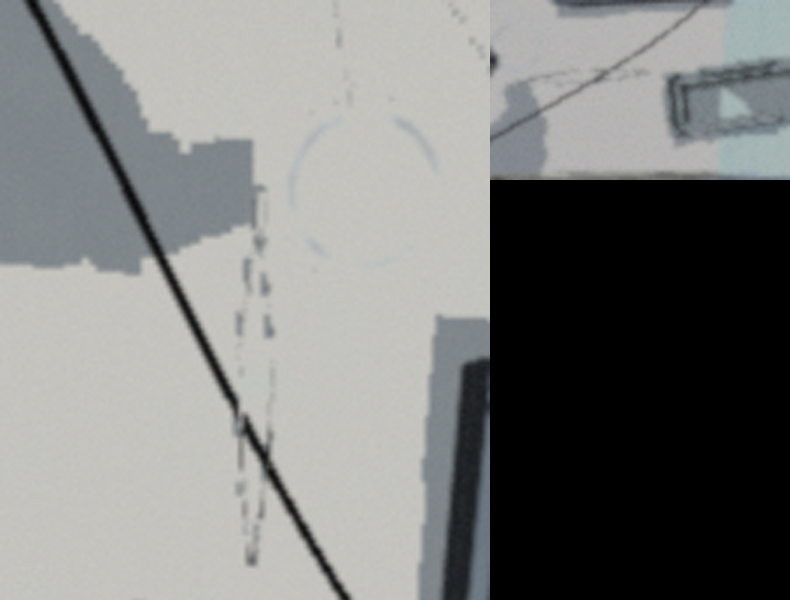

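```bash
python3 - <<'E'
from h import *
c=load("scene")
for p in((175,480),(215,458),(255,437)): print(px2w(c,p[0]/1.5,p[1]/1.5,.004))
print(w2px(c,(.4276,.4103,.004))*1.5,w2px(c,(.4324,.3445,.004))*1.5,w2px(c,(.4228,.476,.004))*1.5)
t=load("top");print(w2px(t,(.4324,.3445,.004)),w2px(t,(.4228,.476,.004)))
c=shot("scene");im=c["img"][240:384,0:260]
k=cv2.resize(im,None,fx=3,fy=3,interpolation=cv2.INTER_CUBIC);cv2.imwrite('pics/s2.png',enh(k))
E
```

```text
[0.42460584 0.47490751 0.004     ]
[0.42550476 0.41430753 0.004     ]
[0.42463239 0.34968678 0.004     ]
[216.95994708 455.77158675] [255.70664843 432.43943404] [174.71817655 481.21278766]
[142.32904027 219.62059358] [ 98.30601272 223.22426314]
```

View pics/s2.png

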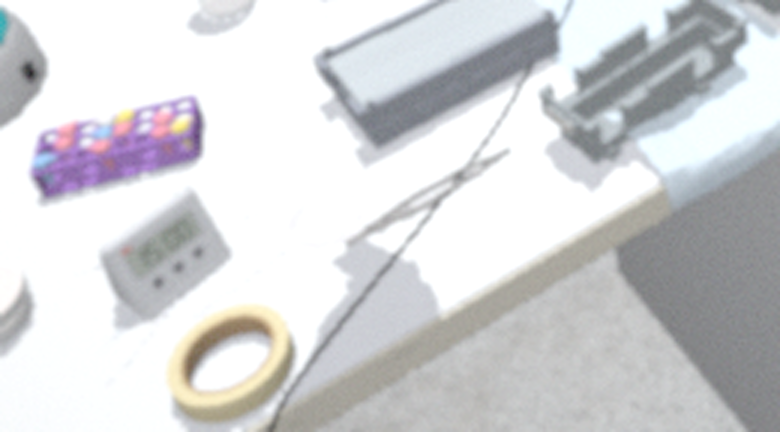

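```bash
python3 - <<'E'
from h import *
c=load("wrist");t=load("top")
b=px2w(c,251.7,210.9,.004);a=px2w(c,254.6,102.9,.004);print(b,a,(a+b)/2,np.linalg.norm(a-b),np.degrees(np.arctan2(*(a-b)[[1,0]])))
for z in(.004,.02,.04): print(z,[w2px(c,(.4271,.4111,z)).round(1)])
print('TCP px',w2px(c,manip.get_state()["position"]))
d=cv2.morphologyEx(c["img"][:,:,1],cv2.MORPH_BLACKHAT,np.ones((1,9),np.uint8))[95:215:6,238:268];np.set_printoptions(linewidth=250);print(d)
E
```

```text
[0.43202421 0.34713548 0.004     ] [0.42556946 0.47833445 0.004     ] [0.42879684 0.41273497 0.004     ] 0.13135765297433125 92.81657564993762
0.004 [array([251.6, 161.1])]
0.02 [array([251.6, 164.2])]
0.04 [array([251.6, 168.4])]
TCP px [250.06787351 223.02750994]
[[  1   2   1   0   0   1   0   0   1   1   0   2   4   0   0   0   0   2   0   1   2   1   1   0   0   0   6   9   6   2]
 [  2   4   3   1   2   0   1   2   1   3   0   1   1   0   0   0   0   0   0   1   0   1   0   1   6  13   9   1   1   1]
 [  1   1   2   1   2   0   0   1   3   3   3   4   1   4  11   0   0   1   0   0   0   0   1   1   6  11   4   1   0   0]
 [  3   2   4   3   1   2   3   0   0   0   0   0   0   5  17   0   0   7   4   0   2   2   1   1   2   0   2   2   0   0]
 [  0   0   0   0   1   1   1   0   0   1   0   0   0   3  31  64  62  42  16   3   0   2   1   2   0   3   3   0   0   4]
 [  0   0   0   0   0   0   0   2   0   0   2  30  55  36  11   1   0   1   0   1   3   0   0   0   0   0   0   0   0   0]
 [  1   2   3   3   3   3   2   3   0   0   0   1  30  27   3   0  26  52  43  16   0   0   1   
[... 926 characters left out ...]
  0  45  36   0   2  36 103 159 158 123  40   1   0   1   1   0   0   2   2   1   2]
 [  0   0   0   0   1   1   1   0   2   0   6   5   2   2   0   1  29  77 127 173 147  66  15   0   0   2   0   1   0   1]
 [  2   1   1   0   1   2   0   1   4  18  29  15   3   0   0   1  17  15   2   0  10  60 143 151  71  21   2   3   0   2]
 [  1   1   0   1   0   1   1   0   1   0   1  26  20   0   0  28  60  29   0   0   0   0   0   6  39 104 162 124  43   2]
 [  0   0   0   0   0   1   1   2   1   0   0   2   4   5  30  41  17   3   0   1   0   0   0   0   0   0   2  35  98 152]
 [  1   0   1   2   0   2   1   2   3   1   0   5  49  75  78  37   4   1   0   0   1   0   0   1   0   1   0   0   0   2]]
```

The forceps are hardly moved: centre (0.4288,0.4127), axis 92.8°. I'll retry slightly lower, closing in steps and watching the width.

Emit:
drive_tool:
  rows:
    - [[0.001,0.001,-0.05,-0.02],[0.001,0.001,-0.1,-0.025],[0.001,0.001,-0.14,-0.025],[0.001,0.001,-0.165,-0.025],[0.001,0.001,-0.178,-0.025],[0.001,0.001,-0.182,-0.025],[0.001,0.001,-0.182,-0.025]]
  gripper: 0.3

```text
t: 7.72
position: [0.4276, 0.4116, 0.0008]
eef_rot: [2.164, 2.277, 0.001]
wrist_force: [0.0, 0.5, -0.7]
width: 0.0299
```

Emit:
drive_tool:
  rows:
    - [[0,0,0,0],[0,0,0,0],[0,0,0,0]]
  gripper: 0.6

```text
t: 8.1
position: [0.4276, 0.4116, 0.0009]
eef_rot: [2.164, 2.277, 0.002]
wrist_force: [0.5, -0.2, -0.4]
width: 0.0168
```

Emit:
drive_tool:
  rows:
    - [[0,0,0,0],[0,0,0,0]]
  gripper: 0.8

```text
t: 8.35
position: [0.4274, 0.4114, 0.0005]
eef_rot: [2.164, 2.277, 0.0]
wrist_force: [-0.1, 0.0, -0.2]
width: 0.0084
```

Emit:
drive_tool:
  rows:
    - [[0,0,0,0],[0,0,0,0],[0,0,0,0]]
  gripper: 1

```text
t: 8.72
position: [0.4274, 0.4114, 0.0004]
eef_rot: [2.164, 2.277, 0.0]
wrist_force: [0.5, 0.2, 0.0]
width: 0.0002
```

```bash
python3 - <<'E'
from h import *
c=shot("wrist");st();k=c["img"][100:384,130:370];s=shot("scene")["img"][230:384,0:256]
k=cv2.resize(k,None,fx=1.9,fy=1.9,interpolation=cv2.INTER_CUBIC)
s=cv2.resize(s[40:140,80:220],None,fx=2.4,fy=2.4,interpolation=cv2.INTER_CUBIC)
H=k.shape[0];cv2.imwrite('pics/w5.png',np.hstack([np.pad(i,((0,H-i.shape[0]),(0,0),(0,0))) for i in(k,s)]))
E
```

```text
t 8.78 pos [4.274e-01 4.114e-01 4.000e-04] jaw 2.92 F [-0.1  0.1  0.3] w -0.0003 q [ 0.75  0.54  1.77 -0.    0.83  0.7 ]
```

View pics/w5.png

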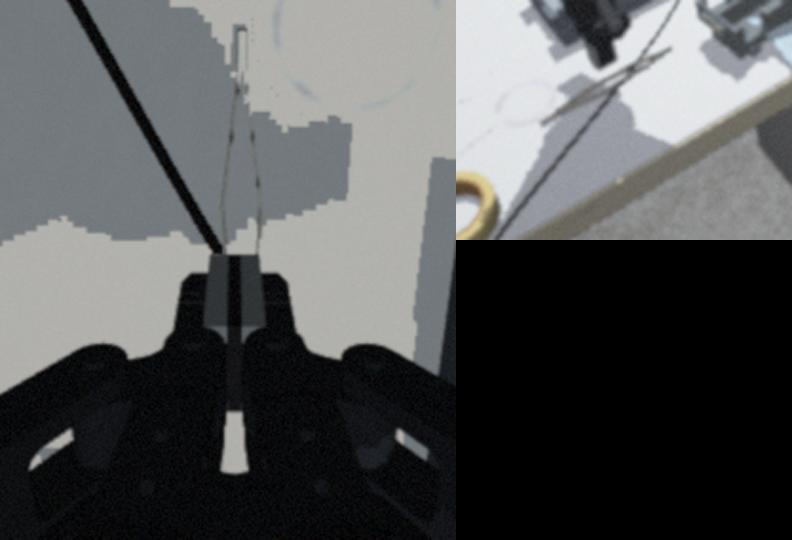

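```bash
python3 - <<'E'
from h import *
c=load("wrist");s=load("scene");p=np.array([.4274,.4114,0])
a=np.radians(92.9);f=np.array([np.cos(a),np.sin(a),0])
for h in(0,.005,.01,.015,.02,.025): print(h,'wrist tipfront',w2px(c,p+f*.011+[0,0,h]).round(1),'scene',w2px(s,p+f*.011+[0,0,h]).round(1),w2px(s,p-f*.011+[0,0,h]).round(1))
k=s["img"][280:310,120:165];print(k[::2,::3,1])
E
```

```text
0 wrist tipfront [254.5 206.9] scene [140. 308.] [149.1 302.7]
0.005 wrist tipfront [254.5 210. ] scene [139.5 306.5] [148.7 301.2]
0.01 wrist tipfront [254.5 213.3] scene [139.1 305. ] [148.2 299.7]
0.015 wrist tipfront [254.6 216.7] scene [138.6 303.4] [147.8 298.1]
0.02 wrist tipfront [254.6 220.3] scene [138.1 301.8] [147.4 296.6]
0.025 wrist tipfront [254.6 224.1] scene [137.7 300.3] [146.9 295. ]
[[ 71  67  65  51  39  29  62  52  70  64  38 196 232 231 232]
 [ 97  70  72  62  28  31  36  35  53  56  87 224 231 232 229]
 [142  74  71  68  54  41  37  40  35  44 174 230 232 232 210]
 [164  99  72  77 104  26  36  36  42 157 225 233 231 230 155]
 [184 147  92 132 148  69  30  23  67 227 230 231 232 210 196]
 [159 156 147 161 183  99  49  33  48 219 230 230 230 153 230]
 [162 157 165 209 230 127  69  30  35 197 231 231 212 177 184]
 [197 174 221 230 230 166  80  28  44 190 232 229 139 149 120]
 [224 225 231 230 228 219  92  41 141 225 224 158 140 164 184]
 [229 230 231 229 229 228 156 161 228 220 147  82 134 166 230]
 [230 229 230 224 199 227 226 227 217 149 147 114 186 228 230]
 [230 231 222 169 158 187 219 188 143 187 142 179 228 231 232]
 [229 216 168 155 157 152 149 136 196 136 165 226 230 231 231]
 [223 166 156 151 152 130 124 145 130 128 226 231 229 231 229]
 [220 194 158 154 128 114 136 116  85 148 228 230 229 230 230]]
```

Both the scene and wrist views put the real fingertips about 20 mm higher than the reported TCP. I'll open, feel downward in small steps and watch the force.

Emit:
drive_tool:
  rows:
    - [[0,0,0,0],[0,0,0,0],[0,0,-0.003,0],[0,0,-0.005,0],[0,0,-0.005,0]]
  gripper: 0.3

```text
t: 9.45
position: [0.4272, 0.4112, -0.0049]
eef_rot: [2.164, 2.277, -0.001]
wrist_force: [0.1, -0.1, -0.9]
width: 0.03
```

Emit:
drive_tool:
  rows:
    - [[0,0,-0.002,0],[0,0,-0.004,0],[0,0,-0.004,0]]

```text
t: 9.82
position: [0.4273, 0.4113, -0.0088]
eef_rot: [2.164, 2.277, -0.0]
wrist_force: [-0.1, 0.3, -0.5]
width: 0.03
```

Emit:
drive_tool:
  rows:
    - [[0,0,-0.002,0],[0,0,-0.004,0],[0,0,-0.004,0]]

```text
t: 10.2
position: [0.4272, 0.4113, -0.0128]
eef_rot: [2.164, 2.277, -0.001]
wrist_force: [0.4, 0.2, 0.3]
width: 0.0295
```

Emit:
drive_tool:
  rows:
    - [[0,0,-0.002,0],[0,0,-0.003,0],[0,0,-0.003,0]]

```text
t: 10.58
position: [0.4273, 0.4113, -0.0157]
eef_rot: [2.164, 2.277, -0.0]
wrist_force: [-0.5, -0.5, -1.1]
width: 0.0296
```

Emit:
drive_tool:
  rows:
    - [[0,0,-0.002,0],[0,0,-0.002,0]]

```text
t: 10.82
position: [0.4273, 0.4113, -0.0178]
eef_rot: [2.164, 2.277, -0.001]
wrist_force: [-0.2, -0.2, 0.7]
width: 0.03
```

Emit:
drive_tool:
  rows:
    - [[0,0,-0.002,0],[0,0,-0.002,0]]

```text
t: 11.08
position: [0.4272, 0.4113, -0.0198]
eef_rot: [2.164, 2.277, -0.001]
wrist_force: [-0.2, -0.0, -0.3]
width: 0.03
```

No contact even at a reported z of -0.020, so the offset is real. Trying to close here.

Emit:
drive_tool:
  rows:
    - [[0,0,0,0],[0,0,0,0],[0,0,0,0],[0,0,0,0]]
  gripper: 1

```text
t: 11.58
position: [0.4274, 0.4114, -0.0195]
eef_rot: [2.164, 2.277, 0.0]
wrist_force: [-1.1, 0.7, -0.2]
width: -0.0
```

Emit:
drive_tool:
  rows:
    - [[0,0,0,0],[0,0,0,0],[0,0,-0.002,0],[0,0,-0.002,0]]
  gripper: 0.3

```text
t: 12.08
position: [0.4272, 0.4112, -0.0218]
eef_rot: [2.164, 2.277, -0.001]
wrist_force: [-0.1, -0.2, 0.7]
width: 0.0296
```

Emit:
drive_tool:
  rows:
    - [[0,0,-0.002,0],[0,0,-0.002,0]]

```text
t: 12.32
position: [0.4273, 0.4113, -0.0238]
eef_rot: [2.164, 2.277, -0.001]
wrist_force: [0.7, -0.6, 0.3]
width: 0.0299
```

Emit:
drive_tool:
  rows:
    - [[0,0,-0.002,0],[0,0,-0.002,0]]

```text
t: 12.58
position: [0.4273, 0.4113, -0.0258]
eef_rot: [2.164, 2.277, -0.0]
wrist_force: [-0.2, 0.2, -0.2]
width: 0.0298
```

```bash
python3 - <<'E'
from h import *
c=shot("wrist");st();s=shot("scene")["img"][250:330,90:200]
k=c["img"][100:384,130:370]
k=cv2.resize(k,None,fx=1.5,fy=1.5,interpolation=cv2.INTER_CUBIC)
s=cv2.resize(s,None,fx=4,fy=4,interpolation=cv2.INTER_CUBIC)
H=k.shape[0];cv2.imwrite('pics/w6.png',np.hstack([np.pad(i,((0,H-i.shape[0]),(0,0),(0,0))) for i in(k,s)]))
E
```

```text
t 12.62 pos [ 0.4273  0.4113 -0.0257] jaw 2.92 F [-0.1  0.1 -0.9] w 0.03 q [ 0.75  0.57  1.8  -0.    0.78  0.7 ]
```

View pics/w6.png

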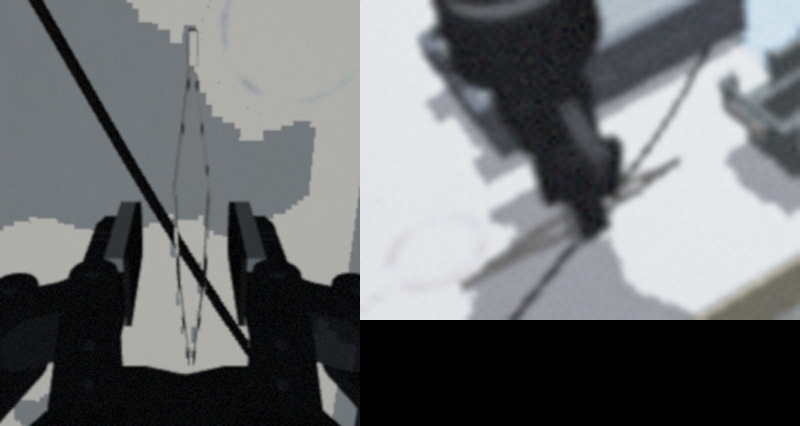

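The fingers now straddle the forceps, pads at (142,240) and (232,240) with the forceps at u=192. Closing.

Emit:
drive_tool:
  rows:
    - [[0,0,0,0],[0,0,0,0],[0,0,0,0],[0,0,0,0]]
  gripper: 1

```text
t: 13.18
position: [0.4276, 0.4116, -0.0253]
eef_rot: [2.164, 2.277, 0.001]
wrist_force: [1.6, -0.4, 2.8]
width: 0.0
```

Contact (2.8 N) with the fingers shut suggests the tips are on top of the forceps. Open, go lower, close again.

Emit:
drive_tool:
  rows:
    - [[0,0,0,0],[0,0,0,0],[0,0,0,0],[0,0,-0.002,0],[0,0,-0.003,0],[0,0,-0.003,0]]
  gripper: 0.3

```text
t: 13.92
position: [0.4273, 0.4112, -0.029]
eef_rot: [2.164, 2.277, -0.001]
wrist_force: [0.4, -0.6, 0.3]
width: 0.0296
```

Emit:
drive_tool:
  rows:
    - [[0,0,-0.002,0],[0,0,-0.002,0]]

```text
t: 14.18
position: [0.4274, 0.4113, -0.0308]
eef_rot: [2.164, 2.277, -0.0]
wrist_force: [-0.3, -0.9, 0.1]
width: 0.0299
```

Emit:
drive_tool:
  rows:
    - [[0,0,0,0],[0,0,0,0],[0,0,0,0],[0,0,0,0]]
  gripper: 1

```text
t: 14.68
position: [0.4275, 0.4114, -0.0305]
eef_rot: [2.164, 2.277, 0.001]
wrist_force: [0.6, -0.2, 0.7]
width: 0.0055
```

Emit:
drive_tool:
  rows:
    - [[0,0,0,0],[0,0,0,0],[0,0,0,0]]

```text
t: 15.05
position: [0.4275, 0.4115, -0.0305]
eef_rot: [2.164, 2.277, 0.001]
wrist_force: [0.5, 0.0, 0.7]
width: 0.0054
```

Emit:
drive_tool:
  rows:
    - [[0,0,0.01,0],[0,0,0.03,0],[0,0,0.06,0],[0,0,0.06,0]]

```text
t: 15.55
position: [0.4288, 0.4128, 0.0321]
eef_rot: [2.164, 2.277, 0.009]
wrist_force: [0.3, -0.2, -0.3]
width: 0.0059
```

```bash
python3 - <<'E'
from h import *
c=shot("wrist");st();s=shot("scene")["img"][250:330,90:200]
k=c["img"][100:384,130:370]
k=cv2.resize(k,None,fx=1.5,fy=1.5,interpolation=cv2.INTER_CUBIC)
s=cv2.resize(s,None,fx=4,fy=4,interpolation=cv2.INTER_CUBIC)
H=k.shape[0];cv2.imwrite('pics/w7.png',np.hstack([np.pad(i,((0,H-i.shape[0]),(0,0),(0,0))) for i in(k,s)]))
E
```

```text
t 15.6 pos [0.4278 0.4119 0.0306] jaw 2.92 F [-0.2  0.  -1.2] w 0.0057 q [ 0.75  0.5   1.75 -0.    0.89  0.7 ]
```

```bash
python3 - <<'E'
from h import *
np.set_printoptions(linewidth=250)
c=load("wrist")
d=cv2.morphologyEx(c["img"][:,:,1],cv2.MORPH_BLACKHAT,np.ones((1,9),np.uint8))[70:240:5,225:285];
for r,v in zip(range(70,240,5),d): print(r,''.join(' .:*#@'[min(5,int(x)//12)] for x in v))
E
```

```text
70                                                             
75                                                             
80                                                             
85  :::::::.                                              ...  
90                                                    ...      
95                                                  ..         
100                                     ..                      
105                                             ..              
110                                             ..              
115                                             ..              
120                                             ..              
125                                    .:.                      
130                    .               .:.                      
135                    ..              .:.                      
140                     ....           ..                       
145                     ....            .::                     
150                                                             
1
[... 342 characters left out ...]
                                              
185 @@@@@.                                                      
190  :@@@@@:                                                    
195     :@@@@@*                                                 
200        #@@@@@*                                              
205          .#@@@@@                                            
210             .#@@@@@                                         
215                .#@@@:                                       
220                    ::                                       
225                                                             
230                                                             
235
```

View pics/w7.png

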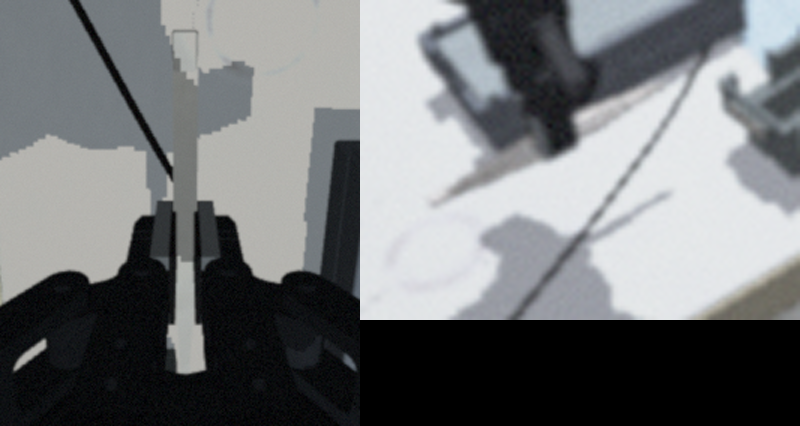

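The forceps are held (tilted on edge, grip on the narrow side), and the reported TCP is about 32 mm lower than the real tips. Now to hover over the bottom tray.

Emit:
drive_tool:
  rows:
    - [[0,0,0.05,0],[0,0,0.1,0],[0.005,-0.03,0.14,-0.1],[0.02,-0.08,0.15,-0.28],[0.03,-0.12,0.15,-0.46],[0.04,-0.16,0.15,-0.64],[0.05,-0.2,0.15,-0.82],[0.06,-0.24,0.15,-1.0],[0.069,-0.28,0.15,-1.18],[0.069,-0.31,0.15,-1.36],[0.069,-0.329,0.15,-1.53],[0.069,-0.33,0.15,-1.548]]

```text
t: 17.15
position: [0.4957, 0.0805, 0.1783]
eef_rot: [3.139, 0.114, -0.004]
wrist_force: [-0.2, -0.5, -0.5]
width: 0.0056
```

```bash
python3 - <<'E'
from h import *
c=shot("wrist");st();t=shot("top")
for k,cc in(("wr",c),):
  for y0 in(4.1,184.1):
    p,s=fit(cc,.4965,.081,y0);print(k,p.round(4),'%.3f'%s)
g=cv2.cvtColor(c["img"],cv2.COLOR_GRAY2BGR) if c["img"].ndim==2 else c["img"].copy()
p,s=fit(c,.4965,.081,4.1)
k=cv2.resize(g,None,fx=3,fy=3,interpolation=cv2.INTER_CUBIC)
for u,v in proj(c,place(tray_model(),*p,0)): cv2.circle(k,(int(u*3+1),int(v*3+1)),0,(0,0,255),-1)
uv=w2px(c,(.4965,.081,.04))*3;u,v=int(uv[0]),int(uv[1]);print(u,v)
cv2.imwrite('pics/w8.png',k[max(0,v-300):v+300,max(0,u-400):u+400])
E
```

```text
t 17.2 pos [0.4959 0.0812 0.1785] jaw -85.76 F [-0.8  0.  -1.1] w 0.0059 q [0.14 0.22 1.76 0.   1.16 1.64]
wr [0.4977 0.0792 5.3178] 0.689
wr [4.980000e-01 7.930000e-02 1.854063e+02] 0.693
755 501
```

View pics/w8.png

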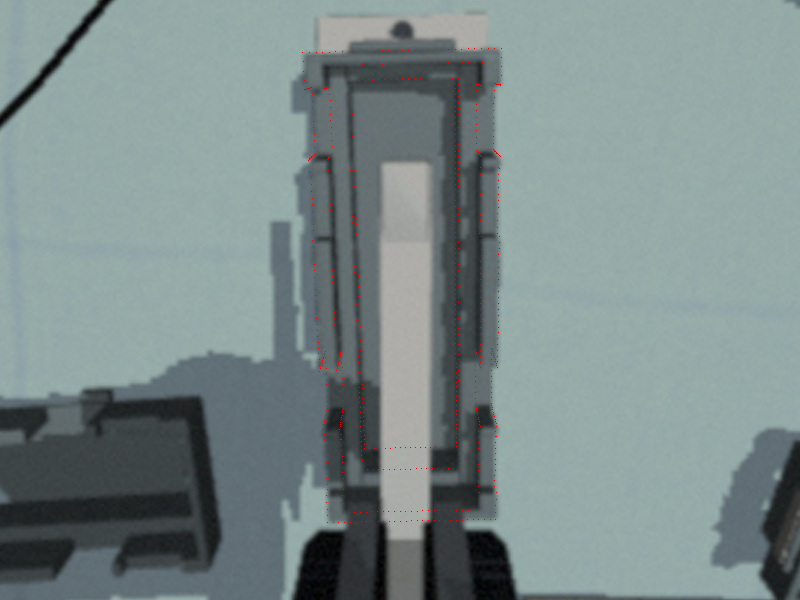

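The model overlay fits the bottom tray well at (0.4977, 0.0792, 5.3°), label holder at the far +x end, with the forceps centred over it. Lowering and releasing with a small opening.

Emit:
drive_tool:
  rows:
    - [[0.001,-0.002,-0.04,0.018],[0.001,-0.002,-0.08,0.018],[0.001,-0.002,-0.12,0.018],[0.001,-0.002,-0.15,0.018],[0.001,-0.002,-0.17,0.018],[0.001,-0.002,-0.178,0.018],[0.001,-0.002,-0.178,0.018]]

```text
t: 18.12
position: [0.4973, 0.08, 0.0012]
eef_rot: [3.138, 0.147, -0.001]
wrist_force: [-1.0, -0.7, 0.8]
width: 0.0055
```

Emit:
drive_tool:
  rows:
    - [[0,0,0,0],[0,0,0,0],[0,0,0,0],[0,0,0.02,0],[0,0,0.07,0],[0,0,0.12,0],[0,0,0.178,0],[0,0,0.178,0]]
  gripper: 0.68

```text
t: 19.12
position: [0.5005, 0.0798, 0.1845]
eef_rot: [-3.137, -0.144, -0.018]
wrist_force: [-0.3, 0.7, -1.5]
width: 0.0139
```

```bash
python3 - <<'E'
from h import *
c=shot("wrist");st()
p,s=fit(c,.4977,.0792,4.6);print(p.round(4),s)
# crude textual view of tray interior
P=np.array([[x/1000,y/1000,.006] for y in range(-19,20,3) for x in range(-72,73,3)])
uv=proj(c,place(P,*p,0)).round().astype(int);g=c["img"][:,:,1][uv[:,1],uv[:,0]].reshape(13,-1);np.set_printoptions(linewidth=260);print(g)
E
```

```text
t 19.18 pos [0.4985 0.0795 0.1817] jaw -84.74 F [-0.  -0.1  0.1] w 0.014 q [ 0.14  0.22  1.75 -0.    1.16  1.61]
[0.4977 0.0792 5.2985] 0.7301463484764099
[[ 47  56  60  55  56  56  60  60  55  56  56  58  58  60  62  51  51  55  51  50  49  50  48  51  57  56  50  56  56  55  59  60  55  55  60  61  59  63  58  59  60  62  49  50  51  50  50  55  57]
 [ 50  72  71  71  70  70  72  70  72  74  73  73  68  72  70  73  74  74  71  70  70  74  74  76  78  70  73  75  73  77  77  73  75  72  69  73  76  73  72  76  75  73  74  74  75  80  77  74  75]
 [ 68 106 107 109  92 103 108 107 108 110 100  94  93  91  91  93 110 108  92  92  94  94 104 108 111  94  94  93  96 112 112 110 111  94  96 112 113 115 114 114  96 107 114 115 113 116 102  76  78]
 [ 72 107 106 109 110 111 110 107 110 108 108 112 110 111 112 112 110 112 112 113 115 115 112 113 114 114 114 115 114 115 115 115 115 115 115 116 115 116 114 117 117 114 116 116 116 118 117  77  74]
 [ 70 107 111 110 109 110 110 110 109 110 110 110 111 112 112 109 113 113 112 113 113 112 113 112 113 114 111 115 116 115 113 113 116 115 115 114 115
[... 942 characters left out ...]
5 110 112 111 113 112 113 115 114 115 112 115 113 113 113 112 115 116 115 117 114 116 115 116  78  73]
 [ 60  72  70  70  69  68  71  74  72  70  89 109 111 112 112 112 109 112 113 111 113 113 111 114 112 114 111 112 113 113 114 114 115 115 116 113 114 114 114 115 116 115 117 116 113 117 117  91  76]
 [ 68  74  68  69  70  71  70  73  70  68  74 109 112 110 111 113 109 111 110 112 112 114 113 114 114 114 113 113 113 112 114 114 115 115 115 111 115 112 114 115 115 115 116 115 114 117 116  96  78]
 [ 68  83  69  70  70  71  68  70  69  72  72  89 110 109 109 111 109 110 112 113 112 113 112 112 109 111 110 112 112 110 112 115 110 112 113 113 113 111 114 114 113 114 113 115 117 116 115  90  73]]
```

The forceps lie inside the bottom tray. Next is tray A, starting with a hover over it.

Emit:
drive_tool:
  rows:
    - [[0,0,0.03,0.1],[-0.01,0.02,0.03,0.28],[-0.02,0.04,0.03,0.46],[-0.03,0.06,0.03,0.64],[-0.04,0.08,0.02,0.82],[-0.05,0.1,0.01,1.0],[-0.06,0.12,0,1.18],[-0.075,0.135,0,1.36],[-0.091,0.15,0,1.54],[-0.091,0.15,0,1.62],[-0.091,0.15,0,1.62],[-0.091,0.15,0,1.62]]
  gripper: -1

```text
t: 20.68
position: [0.406, 0.229, 0.1786]
eef_rot: [-2.061, -2.371, 0.002]
wrist_force: [0.3, -0.0, -0.8]
width: 0.0853
```

```bash
cat >> h.py <<'E'
def look(x,y,yaw,z=0,name="wrist"):
    c=shot(name); s=manip.get_state(); r=cv2.Rodrigues(np.array(s["eef_rot"],float))[0]; jaw=np.degrees(np.arctan2(r[1,1],r[0,1]))
    p,sc=fit(c,x,y,yaw,z); st()
    print('fit',p.round(4),'%.3f'%sc,'shift',(p[:2]-s["position"][:2]).round(4),'turn rad to jaw||:',[round(float(np.radians((p[2]-90-jaw+90)%180-90)),4)])
    return c,p
E
python3 - <<'E'
from h import *
look(.4075,.23,98)
E
```

```text
t 20.73 pos [0.4062 0.2291 0.1788] jaw 8.0 F [ 0.2 -0.5 -0.3] w 0.0858 q [ 0.49  0.17  1.83 -0.    1.14  0.35]
fit [ 0.4084  0.2314 97.8715] 0.755 shift [0.0022 0.0023] turn rad to jaw||: [-0.0023]
```

Emit:
drive_tool:
  rows:
    - [[0.002,0.002,-0.05,0],[0.002,0.002,-0.1,0],[0.002,0.002,-0.14,0],[0.002,0.002,-0.17,0],[0.002,0.002,-0.19,0],[0.002,0.002,-0.199,0],[0.002,0.002,-0.199,0]]

```text
t: 21.6
position: [0.4084, 0.2312, -0.0198]
eef_rot: [-2.06, -2.372, 0.001]
wrist_force: [1.1, 0.1, -0.0]
width: 0.0855
```

Emit:
drive_tool:
  rows:
    - [[0,0,0,0],[0,0,0,0],[0,0,0,0],[0,0,0,0],[0,0,0,0]]
  gripper: 1
  force: 60

```text
t: 22.22
position: [0.4093, 0.2319, -0.0184]
eef_rot: [2.059, 2.372, 0.004]
wrist_force: [0.6, -0.5, 5.9]
width: 0.0613
```

Emit:
drive_tool:
  rows:
    - [[0,0,0.01,0],[0,0,0.03,0],[0,0,0.05,0],[0,0,0.05,0],[0,0,0.05,0]]

```text
t: 22.85
position: [0.4079, 0.2311, 0.0301]
eef_rot: [-2.059, -2.372, 0.001]
wrist_force: [1.2, 0.3, -1.5]
width: 0.0613
```

```bash
python3 - <<'E'
from h import *
c,p=look(.4084,.2314,97.9,.05)
for z in(.0,.03,.04,.05,.06):print(z,[x if np.isscalar(x) else x.round(4) for x in fit(c,.4084,.2314,97.9,z)])
E
```

```text
t 22.9 pos [0.4077 0.231  0.0298] jaw 8.08 F [-0.7  0.4 -1.2] w 0.0612 q [ 0.49  0.34  2.04 -0.    0.76  0.35]
fit [ 0.407   0.2306 98.0777] 0.627 shift [-0.0007 -0.0004] turn rad to jaw||: [-0.0]
0.0 [array([ 0.4001,  0.23  , 97.7859]), np.float64(0.44174301624298096)]
0.03 [array([ 0.4026,  0.2383, 97.9802]), np.float64(0.4618755280971527)]
0.04 [array([ 0.4047,  0.2342, 98.055 ]), np.float64(0.5137432217597961)]
0.05 [array([ 0.407 ,  0.2306, 98.0777]), np.float64(0.6269111633300781)]
0.06 [array([ 0.4086,  0.2309, 98.043 ]), np.float64(0.4471687972545624)]
```

Held, with the tray base at reported z + 0.020 and centred within 1 mm. Carrying it over the bottom tray, turned by +1.522 rad.

Emit:
drive_tool:
  rows:
    - [[0,0,0.05,0],[0,0,0.1,0.1],[0.01,-0.02,0.12,0.26],[0.02,-0.04,0.12,0.42],[0.03,-0.06,0.12,0.58],[0.04,-0.08,0.12,0.74],[0.05,-0.1,0.12,0.9],[0.06,-0.12,0.12,1.06],[0.075,-0.135,0.12,1.22],[0.0896,-0.151,0.12,1.38],[0.0896,-0.151,0.12,1.52],[0.0896,-0.151,0.12,1.522]]

```text
t: 24.4
position: [0.4974, 0.0801, 0.1493]
eef_rot: [0.142, -3.136, 0.0]
wrist_force: [0.0, 0.5, -1.7]
width: 0.0609
```

Emit:
drive_tool:
  rows:
    - [[0,0,-0.03,0],[0,0,-0.06,0],[0,0,-0.08,0],[0,0,-0.1,0],[0,0,-0.1,0],[0,0,-0.1,0]]

```text
t: 25.15
position: [0.4983, 0.0806, 0.0509]
eef_rot: [-0.144, 3.138, 0.0]
wrist_force: [1.2, -0.1, -0.8]
width: 0.0611
```

```bash
python3 - <<'E'
from h import *
c,p=look(.4975,.079,185.3,.07)
E
```

```text
t 25.2 pos [0.4986 0.0806 0.0512] jaw 95.25 F [ 1.1 -0.  -0.2] w 0.0615 q [ 0.14  0.36  1.93  0.    0.85 -1.53]
fit [4.976000e-01 8.000000e-02 1.852112e+02] 0.654 shift [-0.001  -0.0006] turn rad to jaw||: [-0.0007]
```

Emit:
drive_tool:
  rows:
    - [[0,-0.001,-0.008,0],[0,-0.001,-0.014,0],[0,-0.001,-0.02,0],[0,-0.001,-0.024,0],[0,-0.001,-0.026,0],[0,-0.001,-0.026,0]]

```text
t: 25.95
position: [0.4978, 0.0794, 0.0255]
eef_rot: [0.145, -3.138, -0.0]
wrist_force: [-2.7, -1.3, 9.5]
width: 0.0613
```

Emit:
drive_tool:
  rows:
    - [[0,0,-0.001,0],[0,0,-0.001,0]]

```text
t: 26.2
position: [0.4979, 0.0794, 0.0255]
eef_rot: [-0.144, 3.138, 0.0]
wrist_force: [-5.3, -1.3, 16.7]
width: 0.0611
```

Contact at a base height of about 45 mm matches seating in the notches (44); resting on the rim would give 49. Release, rise and check.

Emit:
drive_tool:
  rows:
    - [[0,0,0.002,0],[0,0,0.002,0],[0,0,0.002,0],[0,0,0.03,0],[0,0,0.07,0],[0,0,0.12,0],[0,0,0.16,0],[0,0,0.19,0],[0,0,0.2,0],[0,0,0.2,0]]
  gripper: -1

```text
t: 27.45
position: [0.4978, 0.0794, 0.223]
eef_rot: [0.145, -3.138, -0.0]
wrist_force: [-0.1, -0.3, 0.6]
width: 0.0856
```

```bash
python3 - <<'E'
from h import *
c,p=look(.4977,.0792,185.3,.044)
for z in(.03,.038,.044,.05,.056):print(z,[x if np.isscalar(x) else x.round(4) for x in fit(c,.4977,.0792,185.3,z)])
t=shot("top")
for n,g in(("B",(.408,-.156,82.7)),("C",(.52,-.378,-100.3))): print(n,[np.round(x,4) for x in fit(t,*g,rng=.012)])
E
```

```text
t 27.5 pos [0.4974 0.0793 0.2222] jaw 95.28 F [-0.3 -0.1  0.4] w 0.0854 q [ 0.14  0.19  1.68  0.    1.27 -1.53]
fit [4.971000e-01 7.860000e-02 1.853574e+02] 0.742 shift [-0.0002 -0.0007] turn rad to jaw||: [0.0013]
0.03 [array([5.019000e-01, 7.880000e-02, 1.853716e+02]), np.float64(0.6742778420448303)]
0.038 [array([4.97800e-01, 7.85000e-02, 1.85376e+02]), np.float64(0.7278026342391968)]
0.044 [array([4.971000e-01, 7.860000e-02, 1.853574e+02]), np.float64(0.7423439621925354)]
0.05 [array([4.967000e-01, 7.860000e-02, 1.853529e+02]), np.float64(0.7143217325210571)]
0.056 [array([4.970000e-01, 7.880000e-02, 1.853008e+02]), np.float64(0.6719536781311035)]
B [array([ 0.404 , -0.1539, 83.1281]), np.float64(0.7173)]
C [array([   0.5192,   -0.379 , -100.1691]), np.float64(0.8977)]
```

Tray A is seated at z=44. Next are the right-hand forceps.

Emit:
drive_tool:
  rows:
    - [[0,-0.02,0,-0.05],[-0.01,-0.06,0,-0.2],[-0.02,-0.1,0,-0.37],[-0.03,-0.14,0,-0.54],[-0.04,-0.18,0,-0.71],[-0.05,-0.22,0,-0.88],[-0.06,-0.26,0,-1.05],[-0.07,-0.3,0,-1.22],[-0.08,-0.35,-0.01,-1.4],[-0.092,-0.39,-0.03,-1.57],[-0.092,-0.42,-0.042,-1.61],[-0.092,-0.42,-0.042,-1.61]]
  gripper: -0.2

```text
t: 29.05
position: [0.4046, -0.3413, 0.1786]
eef_rot: [-2.161, -2.273, 0.0]
wrist_force: [-0.1, 0.6, 1.1]
width: 0.0511
```

```bash
python3 - <<'E'
from h import *
c=shot("wrist");st()
a=w2px(c,(.4053-.0037,-.341+.066,.004));b=w2px(c,(.4053+.0037,-.341-.066,.004));print(a,b)
u0=int((a[0]+b[0])/2)-30
d=cv2.morphologyEx(c["img"][:,:,1],cv2.MORPH_BLACKHAT,np.ones((1,9),np.uint8))
for r in range(int(min(a[1],b[1]))-20,int(max(a[1],b[1]))+20,4): print(r,u0,''.join(' .:*#@'[min(5,int(x)//9)] for x in d[r:r+4,u0:u0+64].max(0)))
E
```

```text
t 29.1 pos [ 0.4051 -0.3403  0.1796] jaw 2.97 F [-0.3  1.2 -0.1] w 0.0514 q [-0.72  0.26  1.7   0.    1.18 -0.77]
[254.77771333 102.54133953] [255.23522567 213.61229577]
82 225                                                                 
86 225                          :#####.                                
90 225                        .  :::::                                 
94 225                                                                 
98 225                                                                 
102 225                                                                 
106 225                            ..:.                                 
110 225                                                                 
114 225                                                                 
118 225                            ....                                 
122 225                           .*:*@:                                
126 225            *###@@@:      :*. **.                                
130 225               :***.     *@*  *#*.                  
[... 1073 characters left out ...]
  *@:                              
194 225                          :*.  .:#.                              
198 225                          .#@. *@@.                              
202 225                           #@:.*@:                               
206 225                           *#:#@:                                
210 225                             *#@*                                
214 225                             #*#*                                
218 225                                                                 
222 225                                                                 
226 225                                                                 
230 225
```

```bash
python3 - <<'E'
from h import *
c=load("wrist")
b=px2w(c,256.7,218,.004);m=px2w(c,253.6,135,.004);d=(m-b)/np.linalg.norm(m-b);e=b+d*.132
print('dir',np.degrees(np.arctan2(d[1],d[0])),'ctr',(b+d*.066).round(4),'shift',(b+d*.066-manip.get_state()["position"]).round(4),'end px',w2px(c,e))
E
```

```text
dir 95.04706842197324 ctr [ 0.4053 -0.347   0.004 ] shift [ 0.0002 -0.0068 -0.1756] end px [252.60411141 108.33588623]
```

Emit:
drive_tool:
  rows:
    - [[0,-0.0065,-0.05,0.036],[0,-0.0065,-0.1,0.036],[0,-0.0065,-0.14,0.036],[0,-0.0065,-0.17,0.036],[0,-0.0065,-0.19,0.036],[0,-0.0065,-0.203,0.036],[0,-0.0065,-0.208,0.036],[0,-0.0065,-0.208,0.036]]
  gripper: 0.4

```text
t: 30.1
position: [0.4063, -0.347, -0.0263]
eef_rot: [2.12, 2.318, 0.0]
wrist_force: [0.2, 0.4, 0.2]
width: 0.0258
```

Emit:
drive_tool:
  rows:
    - [[0,0,-0.002,0],[0,0,-0.005,0],[0,0,-0.005,0]]

```text
t: 30.48
position: [0.4063, -0.3475, -0.031]
eef_rot: [2.12, 2.317, 0.0]
wrist_force: [-0.4, 0.2, 4.2]
width: 0.0253
```

Emit:
drive_tool:
  rows:
    - [[0,0,0,0],[0,0,0,0],[0,0,0,0],[0,0,0,0]]
  gripper: 1
  force: 30

```text
t: 30.98
position: [0.4063, -0.3477, -0.0305]
eef_rot: [2.119, 2.317, -0.0]
wrist_force: [-2.0, 0.2, 8.6]
width: 0.011
```

Gripped flat, width 11 mm. Lift and carry it to tray A.

Emit:
drive_tool:
  rows:
    - [[0,0,0.01,0],[0,0,0.04,0],[0,0,0.1,0],[0,0,0.16,0],[0,0,0.22,0],[0,0,0.25,0],[0,0,0.25,0]]

```text
t: 31.85
position: [0.4069, -0.3479, 0.2213]
eef_rot: [2.116, 2.313, 0.0]
wrist_force: [0.2, -0.4, -0.4]
width: 0.0113
```

```bash
python3 - <<'E'
from h import *
st();c=shot("wrist")
g=c["img"][:,:,1]
for r in range(60,240,8): print(r,g[r,235:275:2])
E
```

```text
t 31.85 pos [ 0.4069 -0.3479  0.2213] jaw 5.1 F [ 0.2 -0.4 -0.4] w 0.0113 q [-0.73  0.24  1.62  0.    1.27 -0.82]
60 [184 185 187 188 187 185 179 150 124  91  66  56  75  90 106 113 117 114
 113  95]
68 [186 189 188 186 187 187 188 188 187 190 187 188 188 188 187 186 186 186
 185 188]
76 [186 185 186 186 187 186 189 186 182 186 184 185 186 185 185 185 185 186
 184 183]
84 [122 123 124 124 123 125 123 165 187 187 186 187 187 187 187 187 187 187
 185 187]
92 [125 123 123 120 124 120 126 168 188 187 186 185 187 185 188 185 186 185
 186 185]
100 [123 121 122 123 123 125 125 132 185 188 188 187 187 188 185 188 187 186
 186 188]
108 [149 169 187 189 188 189 186 189 188 188 186 187 184 187 187 187 186 187
 187 189]
116 [187 187 187 187 186 186 188 188 186 120 101 101 164 187 188 186 187 187
 185 186]
124 [188 188 190 188 187 190 187 188 185 160 186 187 171 190 189 186 186 184
 188 188]
132 [187 189 186 189 187 190 190 187 184 127 168 165 172 187 189 189 189 190
 189 188]
140 [186 187 188 187 185 190 188 189 180 118 115 121 163 189 189 190 188 188
 186 189]
148 [187 185 182 186 184 183 187 1
[... 309 characters left out ...]
188]
180 [187 191 189 190 190 188 142 144 187 187 189 189 166 142 185 188 189 189
 188 187]
188 [187 187 188 190 190 171  95 175 189 188 190 189 184  98 167 187 190 189
 188 189]
196 [187 189 189 190 185 136 155 186 189 189 187 188 189 156 149 186 188 189
 190 189]
204 [188 189 189 188 155 127 184 188 188 188 188 188 189 180 126 186 187 188
 190 188]
212 [186 188 189 184 120 166 189 189 189 188 187 189 189 188 132 154 189 188
 189 188]
220 [183 184 187 147 134 184 184 184 184 184 181 183 186 186 167 141 183 182
 182 181]
228 [185 186 181 124 171 183 186 186 186 187 185 184 185 188 184 128 174 187
 187 186]
236 [ 56  55  35  98 157 186 185 186 189 185 185 185 184 187 161  86  59  56
  53  55]
```

```bash
python3 - <<'E'
from h import *
c=load("wrist");s=manip.get_state()
for z in(.252,.256,.26):
  p=px2w(c,256.5,114,z)-s["position"];print(z,p.round(4),np.linalg.norm(p[:2]))
E
```

```text
0.252 [-0.0045  0.068   0.033 ] 0.06811732961277522
0.256 [-0.0046  0.0683  0.037 ] 0.0684346576535899
0.26 [-0.0047  0.0686  0.041 ] 0.06875204824784385
```

Emit:
drive_tool:
  rows:
    - [[0,0.03,0,0.1],[0.005,0.07,0,0.25],[0.01,0.11,0,0.42],[0.015,0.15,0,0.59],[0.02,0.2,0,0.76],[0.03,0.25,0,0.93],[0.045,0.3,0,1.1],[0.06,0.34,0,1.27],[0.08,0.38,0,1.44],[0.0921,0.42,0,1.57],[0.0921,0.4265,0,1.575],[0.0921,0.4265,0,1.575]]

```text
t: 33.4
position: [0.4969, 0.0792, 0.2168]
eef_rot: [0.146, -3.135, 0.001]
wrist_force: [0.5, -0.1, -0.1]
width: 0.0113
```

Emit:
drive_tool:
  rows:
    - [[0,0,-0.04,0],[0,0,-0.08,0],[0,0,-0.12,0],[0,0,-0.15,0],[0,0,-0.17,0],[0,0,-0.177,0],[0,0,-0.177,0]]

```text
t: 34.28
position: [0.4978, 0.0786, 0.0414]
eef_rot: [0.144, -3.138, 0.0]
wrist_force: [0.4, 0.0, 0.4]
width: 0.0112
```

Emit:
drive_tool:
  rows:
    - [[0,0,0,0],[0,0,0,0],[0,0,0,0],[0,0,0.02,0],[0,0,0.07,0],[0,0,0.12,0],[0,0,0.178,0],[0,0,0.178,0]]
  gripper: 0.57

```text
t: 35.28
position: [0.501, 0.0799, 0.2246]
eef_rot: [-0.146, 3.127, 0.002]
wrist_force: [-0.0, 0.5, -0.9]
width: 0.0182
```

```bash
cat >> h.py <<'E'
def interior(c,p,z):
    P=np.array([[x/1000,y/1000,.006] for y in range(-19,20,3) for x in range(-72,73,3)])
    uv=proj(c,place(P,*p,z)).round().astype(int);g=c["img"][:,:,1][uv[:,1],uv[:,0]].reshape(13,-1).astype(int)
    print('\n'.join(' '.join('%3d'%v for v in r) for r in g))
E
python3 - <<'E'
from h import *
c,p=look(.4971,.0786,185.3,.044);interior(c,p,.044)
E
```

```text
t 35.33 pos [0.4992 0.0796 0.2217] jaw 95.35 F [-0.   0.2 -1.2] w 0.0186 q [ 0.14  0.19  1.68  0.    1.26 -1.53]
fit [4.97000e-01 7.86000e-02 1.85287e+02] 0.724 shift [-0.0022 -0.001 ] turn rad to jaw||: [-0.0011]
 50  61  86  84  84  87  85  90  92  88  88  88  88  93  72  66  62  62  72  75  75  73  72  72  83  87  87  89  88  90  90  91  89  89  87  92  88  47  47  42  52  50  52  53  56  57  67  87  84
 54  73 110 111 112 109 112 113 112 111 113 112 109 110 112 114 113 112 113 114 114 116 115 115 115 114 112 114 114 114 117 115 114 116 116 114 116  78  75  73  75  77  75  75  76  74  75 103 102
 58  73  98 112 113 113 114 111 111 113 114 110 113 112 113 116 114 113 116 114 115 113 114 115 115 117 115 117 114 116 116 114 114 116 116 117 115 113  74  74  76  74  74  75  77  76  75  92 102
 57  72 101 114 112 113 112 113 116 113 112 115 115 113 115 115 115 112 114 111 111 118 113 115 116 115 113 113 117 115 115 114 113 118 114 118 115 114  77  73  73  75  74  75  78  74  76  78 105
 52  71  97 114 113 112 112 113 112 112 114 113 114 114 113 114 116 112 113 115 112 113 110 114 113 10
[... 961 characters left out ...]
 123 139 138 146 138 141 132 126 116 116 115 115 114 117 116 115 117 116 116 117 116 119 118 117 118 116 115 102
 57  75 111 112 110 113 114 115 115 114 111 111 115 115 116 113 114 112 114 114 114 114 114 114 116 116 115 114 116 115 115 118 116 116 117 117 119 114 119 116 118 119 117 118 117 116 117 117 105
 54  73  74  76  74  90  96  98  98  85  75  76 100  99  96  98  97  99  79  79 115 100 100  99 103  99  80  98 100  78  79  78  76  78 100 101 103  87  76  77  82 100 102 100 100  95  78  81 102
 54  69  71  69  70  71  70  74  72  73  72  72  69  71  70  72  71  72  72  72  73  72  71  74  72  74  73  74  73  76  72  73  75  73  74  73  71  71  71  75  71  75  73  70  74  72  75  74  77
```

The second forceps lie on the floor of tray A. Now tray B.

Emit:
drive_tool:
  rows:
    - [[0,-0.01,0,-0.1],[-0.01,-0.03,0,-0.27],[-0.02,-0.05,0,-0.45],[-0.03,-0.08,0,-0.63],[-0.04,-0.11,0,-0.81],[-0.05,-0.14,0,-0.99],[-0.06,-0.17,0,-1.17],[-0.07,-0.2,-0.01,-1.35],[-0.08,-0.22,-0.02,-1.53],[-0.093,-0.2345,-0.042,-1.71],[-0.093,-0.2345,-0.042,-1.787],[-0.093,-0.2345,-0.042,-1.787]]
  gripper: -1

```text
t: 36.83
position: [0.4039, -0.1548, 0.1759]
eef_rot: [-2.351, -2.079, 0.002]
wrist_force: [0.1, -0.4, -0.1]
width: 0.0856
```

```bash
python3 - <<'E'
from h import *
c,p=look(.406,-.155,83);print([np.round(x,4) for x in fit(c,p[0],p[1],p[2]+180)]);interior(c,p,0)
E
```

```text
t 36.88 pos [ 0.4044 -0.1548  0.1764] jaw -6.97 F [-0.5  0.1  1.2] w 0.0854 q [-0.39  0.12  1.9   0.    1.13 -0.27]
fit [ 0.4074 -0.1575 81.9508] 0.735 shift [ 0.003  -0.0027] turn rad to jaw||: [-0.0188]
[array([ 4.073000e-01, -1.576000e-01,  2.620787e+02]), np.float64(0.7444)]
 43  51  51  53  51  54  53  55  56  59  47  52  50  48  55  49  55  54  57  59  39  46  53  52  51  55  50  55  57  59  45  46  48  51  54  57  54  58  58  61  45  52  54  53  55  56  57  59  69
 58  72  68  70  73  71  69  71  69  71  72  73  71  72  72  74  70  72  69  72  73  72  70  71  71  74  73  76  72  74  73  74  74  76  73  71  75  72  72  74  75  73  75  76  77  75  76  73  75
 57  71  84 105 108 110  92 107 109 108  79 108  95  94  92 111 101  94 106 111 112  95  90  95  96 103 114  94  96 107 116 103  99 112  97  93  77 113  95  96 108 116 101 109 113  95  96 104 102
 56  70  98 111 113 114 113 112 112 114 111 113 111 112 114 113 114 113 114 111 114 113 116 112 114 115 117 115 114 115 115 113 115 116 116 116 118 114 116 116 117 114 119 118 115 118 116 118 101
 55  72 110 112 111 114 113 111 113 
[... 1027 characters left out ...]
 114 114 114 113 114 113 114 113 112 115 116 116 114 116  89  75  74  75  74  74  75  74  75  73  73  75 104 101
 48  97 111 111 113 111 113 113 114 112 112 111 114 112 112 113 114 115 114 112 115 115 114 114 116 114 114 112 115 113 114 113 117 115 114  77  72  73  73  74  73  75  74  76  76  75  73  79 100
 48  97 111 112 112 112 111 111 110 112 114 112 113 113 113 113 115 113 112 113 113 113 114 112 113 115 114 114 113 114 114 115 115 115 114  74  76  75  74  74  75  74  75  74  76  75  75  74 103
 46  72 108 110 110 110 110 111 112 114 111 109 111 113 111 113 109 111 112 111 111 112 113 115 116 111 113 112 114 114 114 114 113 115 114  81  73  73  75  76  73  75  74  74  74  74  76  74  78
```

```bash
cat >> h.py <<'E'
def rims(c,p,z):
    for y in(-29.5,29.5):
        P=np.array([[x/1000,y/1000,.05] for x in range(-80,81,4)]);uv=proj(c,place(P,*p,z)).round().astype(int)
        print(y,c["img"][:,:,1][uv[:,1],uv[:,0]])
E
python3 - <<'E'
from h import *
c=load("wrist");rims(c,(.4074,-.1575,81.95),0)
E
```

```text
-29.5 [117 110 105  97 116 117 117 113 128  83 136 160 157 155 173 116 119 114
 115 115 118 118 116 116 113 118  83 113 122 119 119 114  92 170 173 173
 157 176 121 116 115]
29.5 [108 119 109 106 125 125 118  98 102  66  85 100 103 102  98 110 113 106
 107 106 105 108 110 108 108 107  62  79  76  73  71  70  63  94  93  92
  92 109 103 104 106]
```

Emit:
drive_tool:
  rows:
    - [[0.003,-0.003,-0.05,-0.019],[0.003,-0.003,-0.1,-0.019],[0.003,-0.003,-0.12,-0.019],[0.003,-0.003,-0.12,-0.019]]

```text
t: 37.38
position: [0.4069, -0.1573, 0.056]
eef_rot: [-2.369, -2.058, 0.003]
wrist_force: [-0.9, 0.1, 0.7]
width: 0.0858
```

```bash
python3 - <<'E'
from h import *
c,p=look(.4074,-.1575,82);rims(c,p,0)
E
```

```text
t 37.42 pos [ 0.4081 -0.1578  0.0572] jaw -8.06 F [ 0.1 -0.4  1. ] w 0.0855 q [-0.4   0.26  2.07  0.    0.81 -0.25]
fit [ 0.4076 -0.1575 81.9571] 0.754 shift [-0.0005  0.0004] turn rad to jaw||: [0.0004]
-29.5 [122 114 106  86 124 117 112 121 118  45 100 184 185 184 185 114 119 118
 118 118  77  76  76  75  77  75  61 122  93  85 122 124 112 187 183 184
 186 186 120 123 122]
29.5 [113 111 107  60 117 123 117 117 110  66  91 119 120 120 121 116 115 114
 113  75  75  74  76  71  72  74  53  83  77  76  77  80  73 124 121 122
 120 117 114  80  78]
```

The bright gaps at x=-34 and +60 confirm B faces about 82°. Gripping.

Emit:
drive_tool:
  rows:
    - [[0,0,-0.03,0],[0,0,-0.055,0],[0,0,-0.072,0],[0,0,-0.077,0],[0,0,-0.077,0],[0,0,-0.077,0]]

```text
t: 38.17
position: [0.4089, -0.1584, -0.0186]
eef_rot: [2.372, 2.057, 0.002]
wrist_force: [-0.1, -1.0, 0.5]
width: 0.0853
```

Emit:
drive_tool:
  rows:
    - [[0,0,0,0],[0,0,0,0],[0,0,0,0],[0,0,0,0],[0,0,0,0]]
  gripper: 1
  force: 60

```text
t: 38.8
position: [0.4086, -0.1583, -0.0188]
eef_rot: [2.372, 2.058, 0.001]
wrist_force: [-1.1, 0.1, 5.8]
width: 0.0613
```

Emit:
drive_tool:
  rows:
    - [[0,0,0.01,0],[0,0,0.03,0],[0,0,0.05,0],[0,0,0.05,0],[0,0,0.05,0]]

```text
t: 39.42
position: [0.4075, -0.1579, 0.0301]
eef_rot: [-2.373, -2.058, 0.001]
wrist_force: [1.1, 0.3, -2.7]
width: 0.0612
```

```bash
python3 - <<'E'
from h import *
c,p=look(.4074,-.1575,82,.05)
for z in(.044,.047,.05,.053):print(z,[np.round(x,4) for x in fit(c,.4074,-.1575,82,z)])
E
```

```text
t 39.48 pos [ 0.4074 -0.1578  0.0298] jaw -8.14 F [-1.3 -0.8 -1.2] w 0.0611 q [-0.4   0.3   2.1   0.    0.74 -0.25]
fit [ 0.4069 -0.1573 82.0023] 0.655 shift [-0.0005  0.0005] turn rad to jaw||: [0.0025]
0.044 [array([ 0.406 , -0.1573, 82.3656]), np.float64(0.5275)]
0.047 [array([ 0.4069, -0.1573, 81.9513]), np.float64(0.6233)]
0.05 [array([ 0.4069, -0.1573, 82.0023]), np.float64(0.6547)]
0.053 [array([ 0.4068, -0.1573, 82.0304]), np.float64(0.5751)]
```

Emit:
drive_tool:
  rows:
    - [[0,0,0.05,0],[0,0,0.1,0],[0,0,0.15,-0.05],[0.01,0.03,0.16,-0.22],[0.02,0.07,0.16,-0.39],[0.03,0.1,0.16,-0.56],[0.04,0.13,0.16,-0.73],[0.055,0.16,0.16,-0.9],[0.07,0.19,0.16,-1.07],[0.08,0.22,0.16,-1.24],[0.0892,0.2358,0.16,-1.339],[0.0892,0.2358,0.16,-1.339]]

```text
t: 40.98
position: [0.4971, 0.0784, 0.1891]
eef_rot: [3.138, 0.146, -0.004]
wrist_force: [-0.8, -0.1, -2.3]
width: 0.0614
```

Emit:
drive_tool:
  rows:
    - [[0,0,-0.03,0],[0,0,-0.06,0],[0,0,-0.08,0],[0,0,-0.095,0],[0,0,-0.095,0],[0,0,-0.095,0]]

```text
t: 41.72
position: [0.4978, 0.0776, 0.0961]
eef_rot: [3.138, 0.141, 0.002]
wrist_force: [-1.0, 0.7, -1.6]
width: 0.0612
```

```bash
python3 - <<'E'
from h import *
z=manip.get_state()["position"][2]+.02
c,p=look(.497,.0786,5.3,z)
# lower tray visible? fit it too
print([np.round(x,4) for x in fit(c,.497,.0786,185.3,.044,rng=.004)])
E
```

```text
t 41.77 pos [0.498  0.0776 0.0963] jaw -84.84 F [ 0.5 -1.3 -1.9] w 0.0612 q [ 0.13  0.3   1.88 -0.    0.96  1.61]
fit [0.4982 0.0772 5.2539] 0.652 shift [ 0.0002 -0.0004] turn rad to jaw||: [0.0017]
[array([4.964000e-01, 7.900000e-02, 1.810977e+02]), np.float64(0.3975)]
```

Emit:
drive_tool:
  rows:
    - [[-0.001,0.0015,-0.006,0],[-0.001,0.0015,-0.013,0],[-0.001,0.0015,-0.019,0],[-0.001,0.0015,-0.023,0],[-0.001,0.0015,-0.026,0],[-0.001,0.0015,-0.026,0]]

```text
t: 42.52
position: [0.4964, 0.0792, 0.0694]
eef_rot: [3.138, 0.141, 0.0]
wrist_force: [-0.2, -0.5, -1.3]
width: 0.0611
```

Emit:
drive_tool:
  rows:
    - [[0,0,-0.001,0],[0,0,-0.002,0],[0,0,-0.002,0]]

```text
t: 42.9
position: [0.4966, 0.0792, 0.0692]
eef_rot: [3.138, 0.141, 0.002]
wrist_force: [-3.7, 0.2, 9.8]
width: 0.0613
```

Contact at base ≈ 89 mm (88 expected). Release and check.

Emit:
drive_tool:
  rows:
    - [[0,0,0.002,0],[0,0,0.002,0],[0,0,0.002,0],[0,0,0.03,0],[0,0,0.07,0],[0,0,0.12,0],[0,0,0.16,0],[0,0,0.19,0],[0,0,0.2,0],[0,0,0.2,0]]
  gripper: -1

```text
t: 44.15
position: [0.4962, 0.0792, 0.267]
eef_rot: [3.138, 0.141, -0.0]
wrist_force: [-0.4, 0.3, -1.0]
width: 0.0854
```

```bash
python3 - <<'E'
from h import *
c,p=look(.497,.0787,5.3,.088);rims(c,p,.088)
for z in(.078,.083,.088,.093,.098):print(z,[np.round(x,4) for x in fit(c,.497,.0787,5.3,z)])
E
```

```text
t 44.2 pos [0.4957 0.0791 0.2662] jaw -84.85 F [ 0.6  0.4 -0.7] w 0.0856 q [ 0.14  0.17  1.6  -0.    1.37  1.62]
fit [0.497  0.0788 5.2474] 0.736 shift [ 0.0013 -0.0003] turn rad to jaw||: [0.0018]
-29.5 [119 105  98  94 113 110 102 109 105  96 139 167 153 153 156 108 108 107
 116 112 116 108 111 111 111 110  92 108 116 116 115 116 109 155 147 151
 168 166 111 112 116]
29.5 [115 105  93 103  85  80  76  77  67  66  88 108 107  96  99 106 105 108
 100 108 103 103 106 108 108 108  91 102 101 103 105 103 104 109 109 110
 103 100 110 112 111]
0.078 [array([0.4932, 0.0782, 5.1077]), np.float64(0.7023)]
0.083 [array([0.4947, 0.0785, 5.1973]), np.float64(0.7209)]
0.088 [array([0.497 , 0.0788, 5.2474]), np.float64(0.7362)]
0.093 [array([0.498 , 0.0788, 5.3948]), np.float64(0.7099)]
0.098 [array([0.5012, 0.0793, 5.3655]), np.float64(0.6643)]
```

Tray B is seated at z=88. Now to tray C, going round the tower through x≈0.45.

Emit:
drive_tool:
  rows:
    - [[-0.03,-0.03,0,0.05],[-0.05,-0.08,0,0.2],[-0.05,-0.13,0,0.35],[-0.05,-0.18,0,0.5],[-0.05,-0.23,0,0.65],[-0.05,-0.28,0,0.8],[-0.05,-0.33,0,0.95],[-0.03,-0.38,0,1.1],[0.0,-0.42,-0.03,1.25],[0.02,-0.45,-0.06,1.3],[0.0235,-0.458,-0.088,1.303],[0.0235,-0.458,-0.088,1.303]]

```text
t: 45.7
position: [0.5178, -0.3778, 0.1746]
eef_rot: [-2.404, -2.008, 0.003]
wrist_force: [0.2, 0.1, 0.8]
width: 0.0856
```

```bash
python3 - <<'E'
from h import *
c,p=look(.5195,-.379,-100.2);rims(c,p,0)
E
```

```text
t 45.75 pos [ 0.5187 -0.3781  0.1771] jaw -10.22 F [ 1.  -0.   0.3] w 0.0855 q [-0.65  0.44  1.43  0.    1.27 -0.47]
fit [   0.5211   -0.3821 -100.5637] 0.753 shift [ 0.0023 -0.0041] turn rad to jaw||: [-0.006]
-29.5 [106 105 107 100  95  75  69  70  57  77  97 100 101 104  85 100 100 107
 106 108 107 105 105 106 108 103 100 103  98  98 102  46 103  96 138 136
 120  91  93 109 119]
29.5 [114 115 113 121 115 115 112 118  97 139 151 155 161 169 120 111 113 112
 115 114 113 113 109 111 111 109 112 117 104 113 108  58 131 167 166 166
 118  69 104 109 110]
```

Emit:
drive_tool:
  rows:
    - [[0.002,-0.004,-0.05,-0.006],[0.002,-0.004,-0.1,-0.006],[0.002,-0.004,-0.12,-0.006],[0.002,-0.004,-0.12,-0.006],[0.002,-0.004,-0.12,-0.006]]

```text
t: 46.38
position: [0.5229, -0.3833, 0.0617]
eef_rot: [2.413, 2.006, 0.001]
wrist_force: [-0.2, -0.0, 0.4]
width: 0.0852
```

```bash
python3 - <<'E'
from h import *
c,p=look(.521,-.382,-100.5);rims(c,p,0)
E
```

```text
t 46.42 pos [ 0.523  -0.3834  0.0618] jaw -10.53 F [-0.2 -0.3  0.2] w 0.0854 q [-0.65  0.54  1.58  0.    1.02 -0.47]
fit [   0.5212   -0.3827 -100.5158] 0.761 shift [-0.0018  0.0007] turn rad to jaw||: [0.0002]
-29.5 [114 103 104  71  73  67  72  70  64 104 107 110 109 109  51  65  64  66
  66  67  63  67 101  96 105 102 134 102  94  86  98  52 131 165 162 159
 120  84 103 103 127]
29.5 [122 110 111 105 110 108 106 110  98 164 169 168 166 167  78  66  66  65
  66  66  66 107 102 106 106 104 112 109 110 109 124  62 139 164 164 145
 103  55 102 102 132]
```

Emit:
drive_tool:
  rows:
    - [[-0.002,0.0005,-0.03,0],[-0.002,0.0005,-0.06,0],[-0.002,0.0005,-0.075,0],[-0.002,0.0005,-0.081,0],[-0.002,0.0005,-0.081,0],[-0.002,0.0005,-0.081,0]]

```text
t: 47.18
position: [0.5205, -0.3829, -0.0204]
eef_rot: [2.414, 2.007, 0.001]
wrist_force: [0.6, -1.2, 0.5]
width: 0.0853
```

Emit:
drive_tool:
  rows:
    - [[0,0,0,0],[0,0,0,0],[0,0,0,0],[0,0,0,0],[0,0,0,0]]
  gripper: 1

```text
t: 47.8
position: [0.5204, -0.3827, -0.0205]
eef_rot: [2.415, 2.007, 0.001]
wrist_force: [-0.7, 0.8, 6.0]
width: 0.0617
```

Emit:
drive_tool:
  rows:
    - [[0,0,0.01,0],[0,0,0.03,0],[0,0,0.05,0],[0,0,0.05,0],[0,0,0.05,0]]

```text
t: 48.42
position: [0.5191, -0.3818, 0.0276]
eef_rot: [-2.415, -2.007, 0.001]
wrist_force: [-0.9, -0.3, -1.7]
width: 0.0612
```

```bash
python3 - <<'E'
from h import *
c,p=look(.521,-.382,-100.5,.05)
for z in(.044,.047,.05,.053):print(z,[np.round(x,4) for x in fit(c,.521,-.382,-100.5,z)])
E
```

```text
t 48.48 pos [ 0.519  -0.3817  0.0273] jaw -10.54 F [-0.1 -0.1 -0.8] w 0.0614 q [-0.65  0.57  1.62  0.    0.96 -0.47]
fit [   0.5184   -0.3819 -100.6877] 0.640 shift [-0.0006 -0.0002] turn rad to jaw||: [-0.0026]
0.044 [array([   0.5179,   -0.3819, -100.1306]), np.float64(0.5569)]
0.047 [array([   0.5184,   -0.3819, -100.7228]), np.float64(0.6461)]
0.05 [array([   0.5184,   -0.3819, -100.6877]), np.float64(0.6402)]
0.053 [array([   0.5183,   -0.3819, -100.6353]), np.float64(0.5357)]
```

Emit:
drive_tool:
  rows:
    - [[0,0,0.05,0],[-0.01,0,0.1,0],[-0.04,0.02,0.15,0],[-0.06,0.07,0.17,-0.05],[-0.07,0.12,0.17,-0.15],[-0.07,0.17,0.17,-0.3],[-0.07,0.22,0.17,-0.45],[-0.07,0.27,0.17,-0.6],[-0.06,0.32,0.17,-0.75],[-0.05,0.36,0.17,-0.9],[-0.04,0.4,0.17,-1.05],[-0.03,0.43,0.17,-1.2]]

```text
t: 49.98
position: [0.4893, 0.0493, 0.1975]
eef_rot: [-3.128, -0.287, 0.003]
wrist_force: [0.5, 0.3, -1.2]
width: 0.0612
```

Emit:
drive_tool:
  rows:
    - [[0.0085,0.0305,0,-0.093],[0.0085,0.0305,0,-0.093],[0.0085,0.0305,-0.02,-0.093],[0.0085,0.0305,-0.04,-0.093],[0.0085,0.0305,-0.055,-0.093],[0.0085,0.0305,-0.055,-0.093],[0.0085,0.0305,-0.055,-0.093]]

```text
t: 50.85
position: [0.4987, 0.078, 0.1439]
eef_rot: [3.138, 0.147, 0.002]
wrist_force: [0.2, -0.0, -2.0]
width: 0.0614
```

```bash
python3 - <<'E'
from h import *
z=manip.get_state()["position"][2]+.021
c,p=look(.497,.0788,185.3,z)
E
```

```text
t 50.9 pos [0.4989 0.0781 0.1442] jaw -84.63 F [ 0.4  0.  -1.8] w 0.0613 q [ 0.13  0.25  1.81 -0.    1.08  1.61]
fit [4.985000e-01 7.760000e-02 1.852365e+02] 0.665 shift [-0.0004 -0.0005] turn rad to jaw||: [-0.0023]
```

Emit:
drive_tool:
  rows:
    - [[-0.0015,0.0012,-0.008,0],[-0.0015,0.0012,-0.016,0],[-0.0015,0.0012,-0.023,0],[-0.0015,0.0012,-0.028,0],[-0.0015,0.0012,-0.031,0],[-0.0015,0.0012,-0.031,0]]

```text
t: 51.65
position: [0.4967, 0.0794, 0.1127]
eef_rot: [3.138, 0.147, -0.0]
wrist_force: [-1.4, 0.2, 1.7]
width: 0.0616
```

Emit:
drive_tool:
  rows:
    - [[0,0,-0.001,0],[0,0,-0.002,0],[0,0,-0.002,0]]

```text
t: 52.02
position: [0.4966, 0.0794, 0.1119]
eef_rot: [3.138, 0.147, 0.0]
wrist_force: [-3.3, -0.9, 10.9]
width: 0.0612
```

Contact at base ≈ 133 mm (132 expected). Release and check.

Emit:
drive_tool:
  rows:
    - [[0,0,0.002,0],[0,0,0.002,0],[0,0,0.002,0],[0,0,0.03,0],[0,0,0.07,0],[0,0,0.12,0],[0,0,0.16,0],[0,0,0.19,0],[0,0,0.2,0],[0,0,0.2,0]]
  gripper: -1

```text
t: 53.28
position: [0.4967, 0.0794, 0.31]
eef_rot: [3.138, 0.147, -0.0]
wrist_force: [0.0, 0.5, -0.4]
width: 0.0854
```

```bash
python3 - <<'E'
from h import *
c,p=look(.497,.0787,185.3,.132)
for z in(.122,.127,.132,.137,.142):print(z,[np.round(x,4) for x in fit(c,.497,.0787,185.3,z)])
t=shot("top")
print('top tray by topcam',[np.round(x,4) for x in fit(t,.497,.0787,185.3,.132)])
P=sheet_model();print('sheet',[np.round(x,4) for x in fit(t,.5454,.34,91.8,.035,P)])
E
```

```text
t 53.33 pos [0.4963 0.0793 0.3092] jaw -84.63 F [-0.7 -0.5  0.2] w 0.0854 q [ 0.14  0.15  1.52 -0.    1.47  1.61]
fit [4.970000e-01 7.900000e-02 1.852783e+02] 0.757 shift [ 0.0007 -0.0004] turn rad to jaw||: [-0.0017]
0.122 [array([4.927000e-01, 7.830000e-02, 1.851536e+02]), np.float64(0.7298)]
0.127 [array([4.942000e-01, 7.870000e-02, 1.852178e+02]), np.float64(0.7438)]
0.132 [array([4.970000e-01, 7.900000e-02, 1.852783e+02]), np.float64(0.7566)]
0.137 [array([4.981000e-01, 7.910000e-02, 1.853249e+02]), np.float64(0.7387)]
0.142 [array([5.014000e-01, 7.950000e-02, 1.854033e+02]), np.float64(0.7032)]
top tray by topcam [array([4.88900e-01, 7.60000e-02, 1.85487e+02]), np.float64(0.7566)]
sheet [array([ 0.5502,  0.3474, 94.1401]), np.float64(0.7007)]
```

The stack is seated at z=132. Next is a hover over the cradle to measure the cover.

Emit:
drive_tool:
  rows:
    - [[0,0.03,0,0.1],[0.01,0.06,0,0.27],[0.02,0.1,0,0.44],[0.03,0.14,0,0.61],[0.04,0.18,0,0.78],[0.05,0.21,0,0.95],[0.05,0.24,-0.02,1.12],[0.05,0.264,-0.05,1.29],[0.05,0.264,-0.08,1.46],[0.05,0.264,-0.11,1.529],[0.05,0.264,-0.11,1.529],[0.05,0.264,-0.11,1.529]]

```text
t: 54.88
position: [0.5471, 0.3435, 0.2009]
eef_rot: [2.164, 2.277, 0.001]
wrist_force: [-0.9, 0.1, 0.6]
width: 0.0852
```

```bash
python3 - <<'E'
from h import *
def rect(x0,x1,hy,z): return np.vstack([_s((x0,s*hy,z),(x1,s*hy,z)) for s in(1,-1)])/1000
import h; _s=h._seg
C=np.vstack([_s((-84,s*y,44),(90,s*y,44)) for s in(1,-1) for y in(37,44)]+[_s((90,s*22,44),(90,s*44,44)) for s in(1,-1)]+[_s((-84,s*37,44),(-84,s*44,44)) for s in(1,-1)]+[_s((82,s*22,40),(82,s*35,40)) for s in(1,-1)]+[_s((-82,-35,40),(-82,35,40))])/1000
np.save('cradle.npy',C)
c=shot("wrist");st();P=sheet_model()
print('sheet wr',[np.round(x,4) for x in fit(c,.5475,.343,92.5,.035,P,rng=.01)])
for g in(92.5,):print('cradle wr',[np.round(x,4) for x in fit(c,.5475,.343,g,0,C,rng=.01)])
t=shot("top");print('cradle top',[np.round(x,4) for x in fit(t,.5475,.343,92.5,0,C,rng=.01)])
p,_=fit(c,.5475,.343,92.5,0,C,rng=.01)
k=cv2.resize(c["img"],None,fx=1.56,fy=1.56,interpolation=cv2.INTER_CUBIC)
for u,v in proj(c,place(C,*p,0)): cv2.circle(k,(int(u*1.56),int(v*1.56)),0,(0,0,255),-1)
cv2.imwrite('pics/cr.png',k)
E
```

```text
t 54.92 pos [0.5474 0.3437 0.2016] jaw 2.93 F [0.8 0.5 0. ] w 0.0852 q [ 0.54  0.43  1.39 -0.    1.32  0.49]
sheet wr [array([ 0.5459,  0.3443, 92.7044]), np.float64(0.8369)]
cradle wr [array([ 0.5457,  0.3442, 92.571 ]), np.float64(0.7626)]
cradle top [array([ 0.5467,  0.3434, 91.5631]), np.float64(0.8512)]
```

```bash
python3 - <<'E'
from h import *
c=load("wrist");C=np.load('cradle.npy');print([np.round(x,4) for x in fit(c,.5458,.3442,272.6,0,C,rng=.01)])
p=(.5458,.3442,92.65)
for X in(-87,-82,78,82,86,90,94): 
    uv=proj(c,place(np.array([[X/1000,y/1000,.042] for y in range(-44,45,4)]),*p,0)).round().astype(int);print(X,c["img"][:,:,1][uv[:,1],uv[:,0]])
E
```

```text
[array([  0.5456,   0.3444, 272.5751]), np.float64(0.7415)]
-87 [157 157 157 158 158 158 155 156 156 158 159 157 145  20 153 154 152 153
 155 151 154 152 148]
-82 [108  68 151 155 153 152 155 153 156 155 158 157 158 154  47 151 157 156
 155 157 152  72 122]
78 [ 93  58  42 138 136 139 139 133 136 136 120 122 125 138 139 141 140 133
 133  87  44  36  66]
82 [101  91  47 100 100 102  81  76  82  81  80  84  86  85  85  84  78  94
  95  67  44  59  88]
86 [131  95  96  97  98  89 106 109 109 110 108 107 109 110 107 107 106  90
  93  92  58  58  91]
90 [152 137 139  98  98 100 106 106 132 157 156 156 142 143 144 144 157 133
  99 100  92  87 104]
94 [157 158 157 110 110 108 108 105 108 157 157 157 158 156 158 158 159 156
 108 106 106 108 107]
```

Emit:
drive_tool:
  rows:
    - [[-0.001,0.03,0,-0.005],[-0.003,0.06,0,-0.005],[-0.005,0.09,0,-0.005],[-0.006,0.1,0,-0.005],[-0.006,0.1,-0.05,-0.005],[-0.006,0.1,-0.09,-0.005],[-0.006,0.1,-0.09,-0.005]]
  gripper: 1

```text
t: 55.85
position: [0.5392, 0.4413, 0.1075]
eef_rot: [-2.169, -2.272, 0.011]
wrist_force: [0.1, -0.4, 0.2]
width: -0.0004
```

The back stubs with a channel between them are at the +y end, as expected. Lowering behind the sheet.

Emit:
drive_tool:
  rows:
    - [[0,0,-0.02,0],[0,0,-0.04,0],[0,0,-0.04,0],[0,0,-0.04,0]]

```text
t: 56.35
position: [0.542, 0.444, 0.0729]
eef_rot: [2.169, 2.272, 0.006]
wrist_force: [-0.2, -0.5, -0.2]
width: 0.0001
```

Emit:
drive_tool:
  rows:
    - [[0,0.001,-0.03,0],[0,0.001,-0.06,0],[0,0.001,-0.07,0],[0,0.001,-0.074,0],[0,0.001,-0.074,0]]

```text
t: 56.98
position: [0.5415, 0.4449, -0.0023]
eef_rot: [2.168, 2.273, 0.003]
wrist_force: [-1.0, 0.5, 0.5]
width: 0.0001
```

Emit:
drive_tool:
  rows:
    - [[0.0003,-0.005,0,0],[0.0005,-0.01,0,0],[0.0007,-0.015,0,0],[0.0009,-0.02,0,0],[0.0011,-0.025,0,0],[0.0014,-0.03,0,0],[0.0016,-0.035,0,0],[0.0018,-0.04,0,0],[0.002,-0.044,0,0],[0.0021,-0.046,0,0],[0.0021,-0.046,0,0]]

```text
t: 58.35
position: [0.5427, 0.3979, -0.0038]
eef_rot: [2.168, 2.273, -0.001]
wrist_force: [-0.4, -0.0, 0.7]
width: 0.0001
```

```bash
python3 - <<'E'
from h import *
st();c=shot("wrist");t=shot("top");P=sheet_model()
for d in(30,40,50):
    print(d,[np.round(x,4) for x in fit(t,.5458+.0462*d/1000,.3442-.999*d/1000,92.6,.035,P,rng=.01)])
E
```

```text
t 58.35 pos [ 0.5427  0.3979 -0.0038] jaw 2.7 F [-0.4 -0.   0.7] w 0.0001 q [ 0.62  0.64  1.57 -0.    0.93  0.57]
30 [array([ 0.5508,  0.3039, 92.7512]), np.float64(0.774)]
40 [array([ 0.5507,  0.3037, 92.6611]), np.float64(0.774)]
50 [array([ 0.5507,  0.3041, 92.7679]), np.float64(0.7739)]
```

Emit:
drive_tool:
  rows:
    - [[0.0002,-0.004,0,0],[0.0004,-0.008,0,0],[0.0006,-0.012,0,0],[0.0007,-0.015,0,0],[0.0007,-0.015,0,0]]

```text
t: 59.08
position: [0.5436, 0.383, -0.0035]
eef_rot: [2.169, 2.273, -0.0]
wrist_force: [0.1, -0.2, -0.7]
width: 0.0
```

Emit:
drive_tool:
  rows:
    - [[0,0.004,0,0],[0,0.004,0.05,0],[0,0.004,0.11,0],[0,0,0.17,0],[0.004,-0.05,0.19,0],[0.006,-0.1,0.19,0],[0.008,-0.15,0.19,0],[0.008,-0.16,0.19,0],[0.008,-0.16,0.19,0],[0.008,-0.16,0.19,0]]
  gripper: 1

```text
t: 60.32
position: [0.5517, 0.2248, 0.1864]
eef_rot: [-2.167, -2.274, -0.001]
wrist_force: [-0.4, -0.1, 0.0]
width: 0.0003
```

```bash
python3 - <<'E'
from h import *
st();c=shot("wrist");t=shot("top");P=sheet_model();C=np.load('cradle.npy')
for n,k in(("top",t),("wr",c)): print(n,[np.round(x,4) for x in fit(k,.5485,.289,92.65,.035,P,rng=.01)])
print('cr',[np.round(x,4) for x in fit(c,.5458,.3442,92.65,0,C,rng=.006)])
E
```

```text
t 60.33 pos [0.5517 0.2248 0.1864] jaw 2.76 F [-0.4 -0.1  0. ] w 0.0003 q [0.37 0.36 1.54 0.   1.24 0.32]
top [array([  0.5381,   0.2846, 104.208 ]), np.float64(0.644)]
wr [array([ 0.5482,  0.2885, 92.5426]), np.float64(0.7202)]
cr [array([ 0.5458,  0.3438, 92.9642]), np.float64(0.4918)]
```

The cover slid 55.7 mm (about a third) and lies at (0.5482, 0.2885, 92.6°). Pinching the overhang.

Emit:
drive_tool:
  rows:
    - [[-0.0013,0.0168,0,-0.003],[-0.0013,0.0168,0,-0.003],[-0.0013,0.0168,-0.05,-0.003],[-0.0013,0.0168,-0.09,-0.003],[-0.0013,0.0168,-0.09,-0.003],[-0.0013,0.0168,-0.09,-0.003]]
  gripper: -1

```text
t: 61.18
position: [0.5514, 0.2409, 0.098]
eef_rot: [2.171, 2.269, 0.004]
wrist_force: [0.2, -0.3, 1.0]
width: 0.0854
```

```bash
python3 - <<'E'
from h import *
st();c=shot("wrist");P=sheet_model();print([np.round(x,4) for x in fit(c,.5482,.2885,92.6,.035,P,rng=.006)])
E
```

```text
t 61.17 pos [0.5514 0.2409 0.098 ] jaw 2.54 F [ 0.2 -0.3  1. ] w 0.0854 q [ 0.39  0.44  1.65 -0.    1.05  0.35]
[array([ 0.5482,  0.289 , 92.5504]), np.float64(0.747)]
```

Emit:
drive_tool:
  rows:
    - [[-0.001,0,-0.04,0],[-0.001,0,-0.08,0],[-0.001,0,-0.105,0],[-0.001,0,-0.117,0],[-0.001,0,-0.121,0],[-0.001,0,-0.121,0]]

```text
t: 61.98
position: [0.5502, 0.2406, -0.0234]
eef_rot: [2.171, 2.269, 0.003]
wrist_force: [-0.1, 0.4, -0.1]
width: 0.0854
```

Emit:
drive_tool:
  rows:
    - [[0,0,0,0],[0,0,0,0],[0,0,0,0],[0,0,0,0],[0,0,0,0]]
  gripper: 1
  force: 100

```text
t: 62.6
position: [0.5503, 0.2406, -0.0228]
eef_rot: [2.171, 2.269, 0.004]
wrist_force: [-0.7, -0.3, 6.0]
width: 0.0676
```

Emit:
drive_tool:
  rows:
    - [[0,0,0.005,0],[0,0,0.01,0],[0,0,0.015,0],[0,0,0.02,0],[0,0,0.03,0],[0,0,0.04,0],[0,0,0.06,0],[0,0,0.08,0],[0,0,0.1,0],[0,0,0.1,0]]

```text
t: 63.85
position: [0.5505, 0.2407, 0.0775]
eef_rot: [2.171, 2.268, 0.006]
wrist_force: [0.0, 0.4, -1.2]
width: 0.0677
```

```bash
python3 - <<'E'
from h import *
st();c=shot("wrist");P=sheet_model()
for z in(.125,.13,.135,.14,.145): print(z,[np.round(x,4) for x in fit(c,.5482,.2885,92.6,z,P,rng=.006)])
t=shot("top")
E
```

```text
t 63.85 pos [0.5505 0.2407 0.0775] jaw 2.52 F [ 0.   0.4 -1.2] w 0.0677 q [ 0.39  0.46  1.68 -0.    1.    0.35]
0.125 [array([ 0.5517,  0.2562, 92.0458]), np.float64(0.4788)]
0.13 [array([ 0.5475,  0.285 , 92.2365]), np.float64(0.4516)]
0.135 [array([ 0.5481,  0.2825, 92.5457]), np.float64(0.5283)]
0.14 [array([ 0.5505,  0.2739, 91.8558]), np.float64(0.5263)]
0.145 [array([ 0.5517,  0.2814, 91.6899]), np.float64(0.4979)]
```

```bash
cat >> h.py <<'E'
def pitchfit(c,x,y,yaw,zt,hinge=-.048,rs=range(-20,21,2)):
    # x,y = grip point; zt = z of sheet underside at grip
    P=sheet_model();P=P-[hinge,0,0]; out=[]
    for d in rs:
        a=np.radians(d);R=np.array([[np.cos(a),0,-np.sin(a)],[0,1,0],[np.sin(a),0,np.cos(a)]])
        for dz in(-.006,-.003,0,.003,.006):
            p,s=fit(c,x,y,yaw,zt+dz,P@R.T,rng=.003); out.append((round(float(s),3),d,dz,p.round(4).tolist()))
    out.sort(key=lambda o:-o[0]); return out[:6]
E
python3 - <<'E'
from h import *
c=load("wrist")
for o in pitchfit(c,.5505,.2407,92.5,.135): print(o)
# brightness along sheet axis ahead of grip (top surface)
E
```

```text
(0.622, -2, 0, [0.55, 0.2216, 91.7157])
(0.609, 12, -0.003, [0.5502, 0.2095, 88.2124])
(0.599, 10, -0.003, [0.5502, 0.2101, 88.8934])
(0.597, 14, -0.003, [0.5511, 0.2096, 96.569])
(0.595, 2, -0.006, [0.5503, 0.2117, 91.7932])
(0.591, 12, 0, [0.5506, 0.2129, 87.9944])
```

```bash
python3 - <<'E'
from h import *
c=load("wrist");g=c["img"][:,:,1].astype(int)
s=manip.get_state()["position"]
e=np.array([np.cos(np.radians(92.6)),np.sin(np.radians(92.6)),0]);n=np.array([e[1],-e[0],0])
gp=np.array([.5505,.2407,.1400])
for d in(-15,-10,-6,-3,0,3,6): 
    a=np.radians(d);q=gp+.130*(np.cos(a)*e+np.array([0,0,np.sin(a)]));r=gp-.034*(np.cos(a)*e+np.array([0,0,np.sin(a)]))
    print(d,'far edge px L/R',w2px(c,q-n*.035).round(1),w2px(c,q+n*.035).round(1),'near',w2px(c,r-n*.035).round(1))
for r in range(0,210,6): print(r,g[r,150:360:6])
E
```

```text
-15 far edge px L/R [168.3 -30.1] [341.  -30.3] near [175.  361.8]
-10 far edge px L/R [159.8 -49.2] [350.  -49.4] near [176.7 357.4]
-6 far edge px L/R [151.8 -65.2] [358.5 -65.4] near [178.  353.6]
-3 far edge px L/R [144.9 -77.6] [365.8 -77.8] near [178.9 350.7]
0 far edge px L/R [137.2 -90.4] [374.  -90.6] near [179.8 347.6]
3 far edge px L/R [ 128.3 -103.6] [ 383.4 -103.7] near [180.6 344.5]
6 far edge px L/R [ 118.3 -117.1] [ 394.1 -117.3] near [181.5 341.3]
0 [115 144 147 148 146 147 149 156 149 148 154 150 146 148 154 153 151 147
 148 147 143 147 148 147 147 144 145 145 152 150 147 148 146 148 151]
6 [122 146 148 148 148 146 147 152 150 147 154 152 149 148 153 153 149 149
 147 146 147 150 148 148 146 143 141 147 149 154 151 146 146 149 151]
12 [118 145 146 147 150 146 147 155 149 148 154 150 149 148 156 151 150 148
 148 146 145 148 148 149 146 141 147 145 152 153 152 147 146 150 151]
18 [114 145 147 147 148 149 147 154 151 151 152 148 151 150 155 155 149 149
 147 147 145 148 148 150 148 142 147 147 150 152 151 147 150 149 149]
24 [126 142 149 150 151 148 148 155 151 149 154 1
[... 3794 characters left out ...]
98 101 100 100  99  98  98 100  99  98  98
  96  95 105 150 150 147 147 148 149 151 147 148 153 152 144  88  84]
186 [183 189 188  97  95 100  99  95 100  97  98  98 100 101  97 101  99  96
  98  95  97 151 151 147 145 148 148 154 146 147 151 150 140  50  49]
192 [181 183 179  96  98  98  98  94 100  97 101  99  97 101 100  98  99  97
  97  97  99  99 151 147 147 149 152 151 148 148 151 152 130  40  52]
198 [184 187 185  94  98 101 101  95 100  98  99 100 100 102 100  98  98  99
  95  97 101  99 103 145 149 147 151 150 148 148 151 150 134  42  42]
204 [185 187 186  93  95  99 101  93 100  96  98 101 101  99  98  98  97  97
  98  96  93  97 102 144 147 148 151 151 149 149 149 148  96  41  41]
```

The cover is held (width 68 mm) with only a few degrees of droop. Lift, turn, and bring it over the top tray.

Emit:
drive_tool:
  rows:
    - [[0,0,0.02,0],[-0.005,0,0.045,0],[-0.015,-0.005,0.07,0],[-0.03,-0.01,0.09,-0.05],[-0.05,-0.02,0.11,-0.15],[-0.07,-0.035,0.115,-0.27],[-0.09,-0.05,0.115,-0.4],[-0.1,-0.065,0.115,-0.53],[-0.1017,-0.08,0.115,-0.66],[-0.1017,-0.1,0.115,-0.79],[-0.1017,-0.12,0.115,-0.92],[-0.1017,-0.135,0.115,-1.05]]

```text
t: 65.45
position: [0.4467, 0.1043, 0.1893]
eef_rot: [-3.019, -0.868, 0.004]
wrist_force: [0.2, -0.4, -1.4]
width: 0.0675
```

Emit:
drive_tool:
  rows:
    - [[0,-0.01,0,-0.12],[0,-0.02,0,-0.24],[0,-0.0312,0,-0.36],[0,-0.0312,0,-0.45],[0,-0.0312,0,-0.474],[0,-0.0312,0,-0.474],[0,-0.0312,0,-0.474]]

```text
t: 66.32
position: [0.4474, 0.0741, 0.1902]
eef_rot: [3.138, 0.144, -0.001]
wrist_force: [-1.0, -0.2, -0.7]
width: 0.0673
```

```bash
python3 - <<'E'
from h import *
st();c=shot("wrist");t=shot("top");s=shot("scene")
a=cv2.resize(c["img"],None,fx=.78,fy=.78,interpolation=cv2.INTER_AREA)
b=cv2.resize(s["img"][130:290,170:370],None,fx=2,fy=2,interpolation=cv2.INTER_CUBIC)
d=cv2.resize(t["img"][150:240,180:300],None,fx=3.3,fy=3.3,interpolation=cv2.INTER_CUBIC)
W=800;im=np.zeros((600,W,3),np.uint8);im[:300,:399]=a[:300,:399];im[:297,400:796]=d[:297,:396];im[300:600,0:400]=b[:300,:400]
cv2.imwrite('pics/fin.png',im)
print([np.round(x,4) for x in fit(t,.497,.079,5.3,.245,sheet_model(),rng=.012)])
E
```

```text
t 66.33 pos [0.4474 0.0741 0.1902] jaw -84.74 F [-1.  -0.2 -0.7] w 0.0673 q [ 0.14  0.14  1.84 -0.    1.17  1.62]
[array([0.5024, 0.069 , 8.449 ]), np.float64(0.7016)]
```

View pics/fin.png

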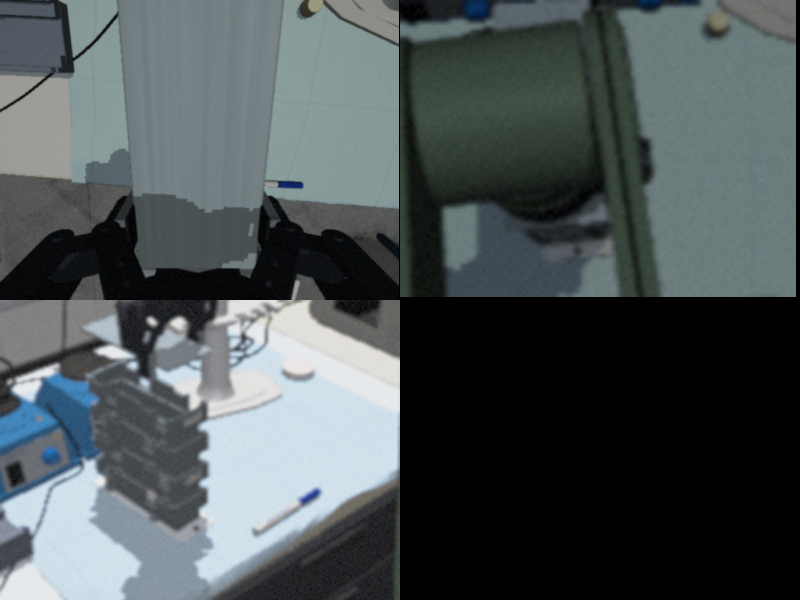

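The view shows the cover held nearly level over a straight four-tray stack. Lowering.

Emit:
drive_tool:
  rows:
    - [[0.0012,0.0004,-0.015,0],[0.0012,0.0004,-0.03,0],[0.0012,0.0004,-0.042,0],[0.0012,0.0004,-0.05,0],[0.0012,0.0004,-0.056,0],[0.0012,0.0004,-0.06,0],[0.0012,0.0004,-0.06,0]]

```text
t: 67.35
position: [0.4488, 0.0744, 0.1304]
eef_rot: [3.138, 0.143, -0.0]
wrist_force: [0.5, 0.4, -1.7]
width: 0.0672
```

Emit:
drive_tool:
  rows:
    - [[0,0,-0.002,0],[0,0,-0.003,0],[0,0,-0.003,0]]

```text
t: 67.72
position: [0.4488, 0.0744, 0.1275]
eef_rot: [3.138, 0.143, 0.0]
wrist_force: [-0.2, -0.5, -1.1]
width: 0.0675
```

Emit:
drive_tool:
  rows:
    - [[0,0,-0.001,0],[0,0,-0.002,0],[0,0,-0.002,0]]

```text
t: 68.1
position: [0.4488, 0.0744, 0.1254]
eef_rot: [3.138, 0.143, -0.0]
wrist_force: [-0.3, -0.2, -1.2]
width: 0.0674
```

Emit:
drive_tool:
  rows:
    - [[0,0,-0.001,0],[0,0,-0.0015,0],[0,0,-0.0015,0]]

```text
t: 68.47
position: [0.4489, 0.0743, 0.1245]
eef_rot: [3.138, 0.143, 0.001]
wrist_force: [-2.0, -1.5, 3.9]
width: 0.0671
```

Emit:
drive_tool:
  rows:
    - [[0,0,-0.001,0],[0,0,-0.0015,0],[0,0,-0.0015,0]]

```text
t: 68.85
position: [0.449, 0.0744, 0.1243]
eef_rot: [3.138, 0.143, 0.002]
wrist_force: [-4.7, -1.8, 14.4]
width: 0.0673
```

Contact at the expected height. Releasing gently.

Emit:
drive_tool:
  rows:
    - [[0,0,0.0015,0],[0,0,0.0015,0],[0,0,0.0015,0],[0,0,0.0015,0],[0,0,0.0015,0]]
  gripper: -0.85

```text
t: 69.47
position: [0.4487, 0.0744, 0.1238]
eef_rot: [3.138, 0.143, -0.0]
wrist_force: [-0.4, 0.2, 0.1]
width: 0.0789
```

Emit:
drive_tool:
  rows:
    - [[0,0,0,0],[0,0,0.01,0],[0,0,0.03,0],[0,0,0.06,0],[0,0,0.1,0],[0,0,0.14,0],[0,0,0.18,0],[0.01,0,0.18,0],[0.03,0,0.18,0],[0.03,0,0.18,0]]
  gripper: -1

```text
t: 70.72
position: [0.4791, 0.0743, 0.3029]
eef_rot: [3.138, 0.142, -0.003]
wrist_force: [0.1, 0.2, -0.3]
width: 0.0854
```

```bash
python3 - <<'E'
from h import *
st();c=shot("wrist")
for z in(.172,.177,.182,.187,.192):print(z,[np.round(x,4) for x in fit(c,.497,.079,5.3,z,sheet_model(),rng=.008)])
E
```

```text
t 70.72 pos [0.4791 0.0743 0.3029] jaw -84.81 F [ 0.1  0.2 -0.3] w 0.0854 q [ 0.13  0.13  1.57 -0.    1.45  1.61]
0.172 [array([0.4925, 0.0771, 4.6733]), np.float64(0.4868)]
0.177 [array([0.4961, 0.0772, 4.4276]), np.float64(0.5523)]
0.182 [array([0.4975, 0.0773, 4.6225]), np.float64(0.5905)]
0.187 [array([0.4979, 0.0773, 4.6312]), np.float64(0.4802)]
0.192 [array([0.497 , 0.0777, 4.9953]), np.float64(0.3655)]
```

The cover reads (0.4975, 0.0773, 4.6°) against the tray's (0.497, 0.079, 5.3°), so it is seated within 2 mm. I'll retreat and do a last check with the top camera.

Emit:
drive_tool:
  rows:
    - [[-0.02,-0.04,0,0],[-0.04,-0.09,0,0],[-0.06,-0.14,0,0],[-0.07,-0.19,0,0],[-0.08,-0.24,0,0],[-0.08,-0.29,0,0],[-0.08,-0.33,0,0],[-0.08,-0.36,0,0],[-0.08,-0.38,0,0],[-0.08,-0.38,0,0]]

```text
t: 72.03
position: [0.3984, -0.3058, 0.3034]
eef_rot: [-3.137, -0.14, 0.001]
wrist_force: [-0.3, 0.4, -0.2]
width: 0.0856
```

```bash
python3 - <<'E'
from h import *
st();t=shot("top");s=shot("scene")
print('sheet top',[np.round(x,4) for x in fit(t,.497,.079,5,.182,sheet_model(),rng=.01)])
print('sheet scene',[np.round(x,4) for x in fit(s,.497,.079,5,.182,sheet_model(),rng=.01)])
print('bottom scene',[np.round(x,4) for x in fit(s,.497,.079,5,0,rng=.01)])
d=cv2.morphologyEx(t["img"][:,:,1],cv2.MORPH_BLACKHAT,np.ones((5,1),np.uint8))
for n,p in(("bung",(.618,-.06,.02)),("petri",(.624,-.343,.015))):
    u,v=w2px(t,p).round().astype(int);print(n,t["img"][v-2:v+3,u-2:u+3].mean((0,1)))
for n,e in(("FL",[(98,222),(142.5,218)]),("FR",[(347,228),(393,225)])):
    print(n,[int(d[int(a[1])-2:int(a[1])+3,int(a[0])].max()) for a in np.linspace(*e,12)])
E
```

```text
t 72.03 pos [ 0.3984 -0.3058  0.3034] jaw -84.88 F [-0.3  0.4 -0.2] w 0.0856 q [-0.68  0.15  1.53  0.    1.46  0.8 ]
sheet top [array([0.5025, 0.0771, 5.1203]), np.float64(0.5608)]
sheet scene [array([0.4963, 0.0802, 3.6086]), np.float64(0.7263)]
bottom scene [array([0.4988, 0.083 , 9.2297]), np.float64(0.5215)]
bung [ 84.48  99.52 100.36]
petri [115.36 117.76 119.52]
FL [2, 3, 4, 2, 6, 4, 10, 46, 48, 24, 4, 2]
FR [2, 1, 2, 6, 4, 4, 1, 2, 0, 7, 9, 6]
```

```bash
python3 -c "
from bench import manip
print(manip.hand_in())"
```

```text
the job is handed in; nothing more can be done
None
```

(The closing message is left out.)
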